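# Set and lock the eyepiece of an inspection scope

### The arm

A 7-joint arm with a two-finger parallel gripper is mounted at the origin on a cart in front of the work surface, level with it; the furniture and walls round the work are solid. World frame = base frame: x ahead of the robot, y to its left, z up, the work surface at z = 0. Lengths are in m, angles in rad, forces in N, time in s.
With the tool pointing down it reaches from about 0.35 to 0.9 m from the base axis. Payload 8.1 kg.
Tool frame: the origin (TCP) lies on the centre line of the jaws, within the pads' length; the fingertips stand 22 mm ahead of it and the grasp point (between the pads) lies 3 mm ahead of it (arm.finger_overhang is the distance from the TCP to the fingertips, in m); z points along the fingers, y is the direction in which the jaws open and shut (so a half turn about z gives the same grasp; the last joint's range is limited). The gripper opens to 92 mm and grips with 3 to 60 N. Pads are 19 mm wide; open, the fingers measure 130 mm over their backs; the gripper's body (75 mm by 190 mm) begins 47 mm behind the grasp point.
Start: joints at [1.17, 0.434, 0.025, 1.573, -0.012, 1.134, -0.075], TCP at [0.183, -0.598, 0.249] pointing down, gripper open.
Joint ranges: [-2.62, 2.62], [-0.44, 2.09], [-1.27, 1.32], [0.08, 2.57], [-1.32, 4.46], [0.12, 2], [-2.74, 2.74]. Speed limits (rad/s): [2.22, 2.22, 3.01, 3.01, 3.14, 3.14, 3.14].

### API

Orientations are given as a rotation vector (axis times angle).
In Python, from cell import arm gives the robot as it stands. The module is installed in compiled form; this text tells all that it offers.
- The arm moves only by the tool step_arm, never from a script. Its argument "plan" is a list of rows, each an object of numbers: "wx", "wy", "wz": the turn, a rotation vector about the tool's x, y, z in units of 6 degrees (1.0 is 6 degrees); "tx", "ty", "tz": the shift along the tool's x, y, z in cm; "hand": the opening, from 0 (shut) to 1 (fully open). A call has exactly 10 rows; each row shifts and turns the commanded pose from where the row before left it, along the tool's axes as they then stand; what a row does not reach is not made up. A row lasts 1/12 s, in which the tool goes at most 41.7 mm and 7.16 degrees, less where a joint would pass 70% of its speed; a pose out of reach is approached as far as the arm can. A call is refused whole if a number of a shift passes 4.17 or a number of a turn 1, either way. A call with a gripper value outside its range is refused whole. The fingers move at their own pace and stop on an object; "force" is the grip in N (left out, the last holds). Time passes only in rows, so rows that do not move let the fingers close, or fill a call up. It gives the time, the measured TCP pose, the force and the opening at its end, in the units of the state.
- arm.observe(): the state, without advancing time (a new reading comes with each control period).
- arm.get_image(name): name is "scene" or "top" or "wrist"; returns (picture, depth): 400x640x3 uint8, red, green, blue; 400x640 float32, m along the optical axis (not along the pixel's ray), 0 where there is no reading.
- arm.calibration(name): a dict with "mtx" (3x3 intrinsics, pixels), "R" (3x3) and "t" (3): a world point X has camera coordinates R X + t. Camera axes: x right, y down, z forward; pixel columns grow to the right and rows downward; lengths in m; the calibration is good to about 2 mm. A picture is of the moment at which its call begins: read the wrist's pose just before it. calibration takes no time and is no camera call; for the wrist camera it gives the pose at the moment of the call.
- arm.sign_off(): hands the job in, once; it reports no verdict.
The state is a dict: "clock": time; "joints": joint angles; "dq": joint speeds; "joint_efforts": joint torques, N m; "position": TCP position; "ee_rot": TCP orientation; "force": force on the tool from outside, world axes, zero at the start; "ft_torque": the same for the moment, N m; "width": opening from 0.0 (shut) to 1.0 (fully open).
Only numpy, scipy, OpenCV 4.12 (cv2) and the standard library are available. Lean on these libraries where they do the work, as an engineer would, in place of code of your own. Each camera call takes 0.05 s, during which the arm holds its last target.

### The job

On the small inspection scope, turn the black dioptre knob at the top of the leaning eyepiece until the raised rib on it lines up with the short bar beside the eye lens. Then tighten the steel lock ring below the knob, clockwise as you look into the eyepiece, until it bites and drags the tab washer under it round by about 15 degrees, and by no more than 25. The knob must still be on its mark when you let go; leave the dish under the scope and the brush and tweezers beside it where they are.

Things in the scene. Friction and masses are not known exactly. Their poses are not given: they have to be found in the camera images.
- scope: small fixed monocular inspection scope: grey foot 160x100x12 mm, white pillar at its back, white head 60 mm wide with its top 126 mm above the worktop, objective over the foot, and an eyepiece leaning from the head towards the front, 35 degrees from vertical. Origin at the centre of the foot's underside, z up, -x its front. It cannot be shifted; its turning parts stay where they are left
- eyepiece: the leaning eyepiece tube (fixed). z axis = the eyepiece axis, pointing out of it, 35 degrees from vertical; x leans up and away from the front. Origin on the axis, at the tube's foot in the head. From the origin along z: tube 40 then 32 mm in diameter to 38, washer 38 to 40, hub of 40 mm diameter to 47, lock ring 47 to 63, gap to 68, knob 68 to 94, highest point 99 mm
- knob_mid (a point): point on the eyepiece axis at mid-height of the dioptre knob; axes as eyepiece, does not turn. The knob is a black ribbed cylinder, 42 mm diameter, 26 mm tall, the topmost turning part. It turns easily either way (0.05 N m), within 3.0 rad each side of where its rib lies along this x axis
- ring_mid (a point): point on the eyepiece axis at mid-height of the lock ring, 26 mm below knob_mid; axes as eyepiece, does not turn. The ring is dark steel, ribbed, 56 mm diameter, 16 mm tall; fingertips may reach up to 6 mm past its lower edge without touching anything. It tightens clockwise looking into the eyepiece, which is a negative turn about this z axis
- washer: thin steel washer, 45 mm diameter, under the lock ring; origin as eyepiece, turns about z. The ring starts loose and runs easily (0.03 N m) for 75 to 140 degrees, not known beforehand; then it bites: the torque rises over 5 degrees to 0.35 N m, and from there the ring carries the washer, still until then, round with it. Let go, the ring springs back 5 degrees; the washer stays
- washer_tab (a point): middle of the bent-down tab (2x7x11 mm) of the washer, 22.5 mm from the eyepiece axis and 20 mm below ring_mid along it; turns with the washer
- knob_rib (a point): middle of the small raised steel rib (7x3x3 mm, radial) on the knob's top face, 17 mm from the eyepiece axis; turns with the knob
- mark (a point): point 17 mm from the eyepiece axis, level with knob_rib, on the outward extension of the short raised radial bar beside the eye lens, on the non-turning centre of the eyepiece: the rib lines up with the bar when knob_rib lies here. It differs from start to start and must not be moved. At the start the rib stands 35 to 155 degrees anticlockwise of it looking into the eyepiece: turn the knob clockwise
- petri: flat round clear dish, 54 mm diameter, 17 mm tall, loose on the scope's foot under the objective; origin at the centre of its underside
- brush: thin brush, 157x10x10 mm, loose on the worktop to the left of the scope; origin at the centre of its underside, its length along its y axis
- tweezers: tweezers, 118x18x9 mm, loose on the worktop to the right of the scope; origin at the centre of its underside, length along its y axis

How it is judged:
By the outcome, as a careful person would: the job done as asked, in the order asked, and still so for the second after the job is handed in, with the robot touching nothing.
It also fails if it takes over 61 s, if anything falls off the work surface, if the arm or the gripper's body presses on something with over 40 N, if the wrist force passes 120 N, or if a joint passes its speed limit or range.

## Working session

There is one attempt and no reset: what is moved stays moved. The work goes in short steps, Python scripts to look and compute and a tool call to move; the robot and the scene stay as the last step left them, time stands still between calls to the robot, and variables do not carry over. Pictures are saved under pics/ and viewed, and the job is handed in when it is done.

Besides the shell and the picture viewer there is one more tool, called after "Request:" as a command line: name --argument value ..., lists and objects as JSON in quotes. step_arm: Moves the arm, as the interface text tells. Its arguments: {"type":"object","properties":{"plan":{"type":"array"},"force":{"type":"number"}},"required":["plan"]}

```bash
mkdir -p pics; ls
python3 - <<'E'
from cell import arm
import cv2,numpy as np
print(arm.observe(), arm.finger_overhang)
for n in ("scene","top","wrist"):
    c=arm.calibration(n); print(n,c)
    p,d=arm.get_image(n); cv2.imwrite(f"pics/{n}0.png",p[:,:,::-1]); np.savez(f"pics/{n}0.npz",p=p,d=d,**c)
E
```

```text
pics
{'clock': 0.0, 'joints': array([ 1.17041279,  0.43518809,  0.02493824,  1.57409963, -0.01156772,
        1.13396195, -0.07508184]), 'dq': array([-0.00016024,  0.00018151, -0.00138609,  0.00119156,  0.00027269,
       -0.00116569, -0.0010878 ]), 'joint_efforts': array([-2.82455294e-04, -6.67845941e+01,  9.84624512e-01, -3.14461684e+01,
       -6.06983900e-02,  4.30359878e-02,  1.41128753e-04]), 'position': array([ 0.18319757, -0.59705998,  0.24796523]), 'ee_rot': array([-3.10538612e+00, -4.65803402e-01,  5.86414417e-04]), 'force': array([ 0.30074997, -0.05028187, -0.54985295]), 'ft_torque': array([ 0.00147185, -0.00238121, -0.05776118]), 'width': 1.0006459783301958} 0.022
scene {'mtx': array([[518.95629245,   0.        , 323.01368002],
       [  0.        , 518.95629245, 199.49967054],
       [  0.        ,   0.        ,   1.        ]]), 'R': array([[-0.86421105, -0.5030916 ,  0.00617187],
       [-0.35141858,  0.59479742, -0.72299447],
       [ 0.36006143, -0.62698873, -0.69082624]]), 't': array([0.4326242 , 0.34041867, 0.70274939])}
top {'mtx': array([[379.42076501,   0.        , 318.99613618],
       [  0.        , 379.42076501, 199.14821861],
       [  0.        ,   0.        ,   1.        ]]), 'R': array([[ 4.98561162e-03, -9.99987432e-01, -5.29225721e-04],
       [-9.79823104e-01, -4.77933318e-03, -1.99809519e-01],
       [ 1.99804478e-01,  1.51472025e-03, -9.79834617e-01]]), 't': array([-0.09818611,  0.57167732,  0.88519117])}
wrist {'mtx': array([[330.75002004,   0.        , 318.34405631],
       [  0.        , 330.75002004, 197.5817354 ],
       [  0.        ,   0.        ,   1.        ]]), 'R': array([[ 2.92262410e-01, -9.56337965e-01, -6.17454329e-04],
       [-9.10595247e-01, -2.78480346e-01,  3.05393177e-01],
       [-2.92231039e-01, -8.86926949e-02, -9.52226142e-01]]), 't': array([-0.62482657, -0.03777708,  0.3907945 ])}
```

View pics/scene0.png

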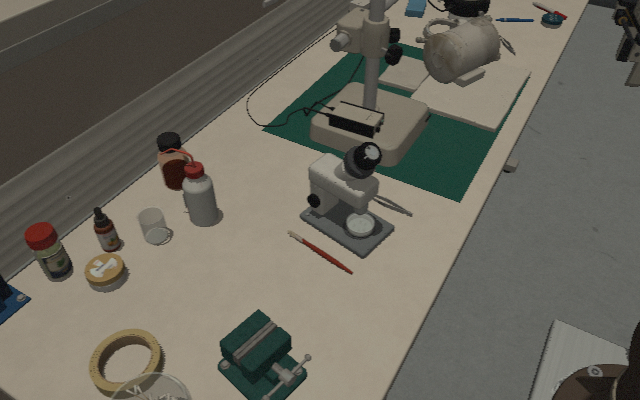

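View pics/top0.png

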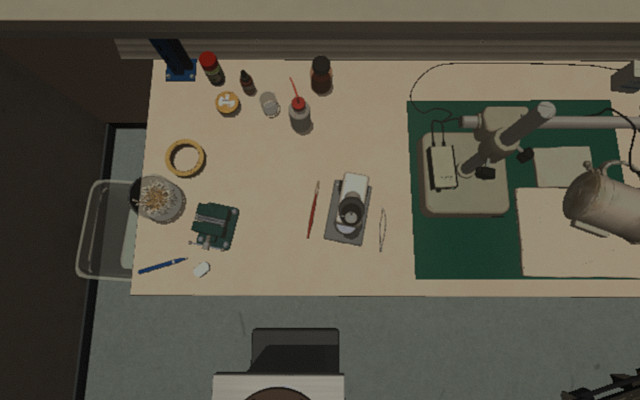

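View pics/wrist0.png

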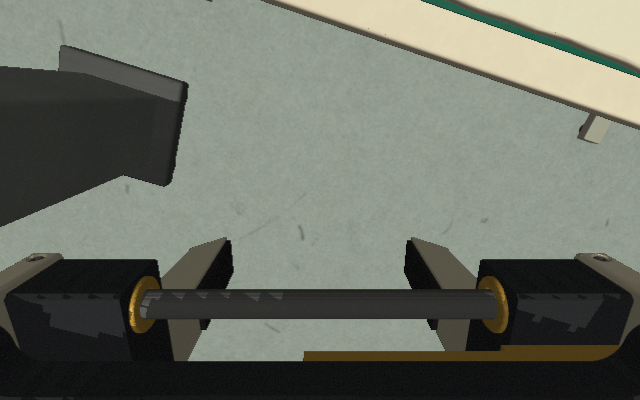

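Run:
```python
import cv2,numpy as np
a=cv2.imread("pics/top0.png")[160:255,290:400]; b=cv2.imread("pics/scene0.png")[130:265,280:420]
cv2.imwrite("pics/topz.png",cv2.resize(a,None,fx=6,fy=6,interpolation=cv2.INTER_CUBIC)); cv2.imwrite("pics/scz.png",cv2.resize(b,None,fx=4.4,fy=4.4,interpolation=cv2.INTER_CUBIC))
```

```text
(no output)
```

View pics/topz.png

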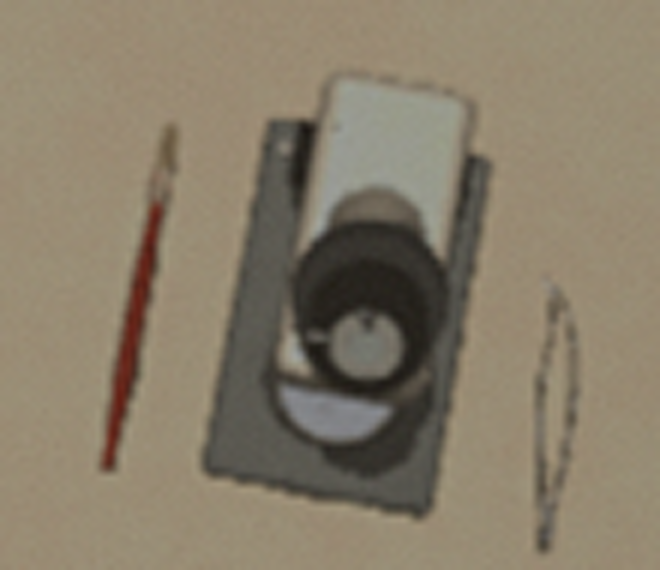

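View pics/scz.png

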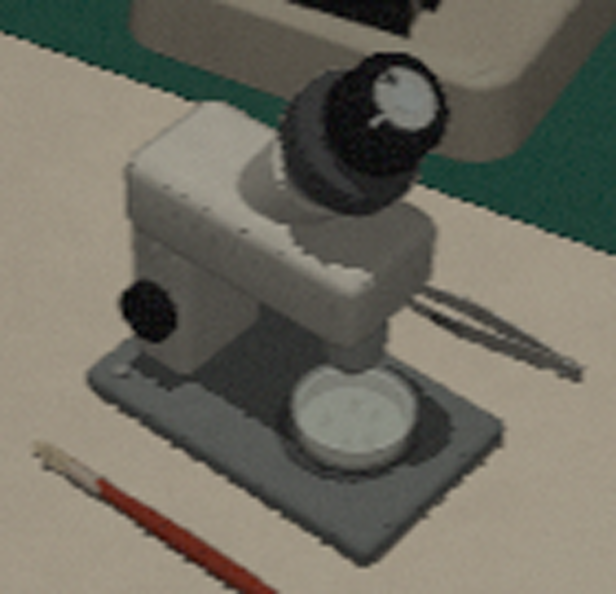

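```bash
cat > h.py <<'E'
import numpy as np,cv2
from scipy.spatial.transform import Rotation as Rn
def ray(c,uv):
    d=np.linalg.inv(c['mtx'])@np.array([uv[0],uv[1],1.]); return -c['R'].T@c['t'], c['R'].T@d
def onz(c,uv,z):
    o,d=ray(c,uv); return o+d*(z-o[2])/d[2]
def proj(c,X):
    p=c['mtx']@(c['R']@np.asarray(X)+c['t']); return p[:2]/p[2]
def tri(l):
    A=0;b=0
    for c,uv in l:
        o,d=ray(c,uv); d=d/np.linalg.norm(d); P=np.eye(3)-np.outer(d,d); A=A+P;b=b+P@o
    X=np.linalg.solve(A,b); return X,[np.linalg.norm((np.eye(3)-np.outer(d,d)/(d@d))@(X-o)) for o,d in (ray(c,uv) for c,uv in l)]
E
python3 - <<'E'
from h import *
t=np.load('pics/top0.npz'); s=np.load('pics/scene0.npz')
def tz(u,v): return ((u+.5)/6-.5+290,(v+.5)/6-.5+160)
def sz(u,v): return ((u+.5)/4.4-.5+280,(v+.5)/4.4-.5+130)
C=[onz(t,tz(*p),.012) for p in [(207,472),(425,517),(490,158),(268,122)]]
for i in range(4): print(C[i], np.linalg.norm(C[i]-C[i-1]))
c=sum(C)/4; v=(C[2]+C[3]-C[0]-C[1]); print(c, np.degrees(np.arctan2(v[1],v[0])))
S=[onz(s,sz(*p),.012) for p in [(365,556),(503,430),(92,372)]]
print(S)
lt,ls=tz(366,344),sz(407,98)
X,e=tri([(t,lt),(s,ls)]); print('lens',X,e, 'depth', t['d'][int(lt[1]),int(lt[0])], s['d'][int(ls[1]),int(ls[0])])
for im,uv in((t,lt),(s,ls)):
    o,d=ray(im,uv); print(o+d*im['d'][int(uv[1]+.5),int(uv[0]+.5)])
E
```

```text
[ 0.4796049  -0.10879615  0.012     ] 0.15603169457192187
[ 0.46098921 -0.20126937  0.012     ] 0.09432836982881246
[ 0.61760168 -0.23235169  0.012     ] 0.15966707263000152
[ 0.63338107 -0.13523058  0.012     ] 0.09839460801058954
[ 0.54789422 -0.16941195  0.012     ] -10.498148369858727
[array([ 0.47907928, -0.10412027,  0.012     ]), array([ 0.45995906, -0.19725674,  0.012     ]), array([ 0.63101151, -0.13707327,  0.012     ])]
lens [ 0.50462848 -0.16181674  0.20033566] [np.float64(0.0010488277310463253), np.float64(0.001048827731046362)] depth 0.786894 0.8469508
[ 0.50540755 -0.16139075  0.20183505]
[ 0.50306154 -0.16078121  0.20136006]
```

```bash
cat >> h.py <<'E'
def frame(yawdeg):
    y=np.radians(yawdeg); sx=np.array([np.cos(y),np.sin(y),0]); sy=np.array([-np.sin(y),np.cos(y),0])
    s,c=np.sin(np.radians(35)),np.cos(np.radians(35)); z=np.array([0,0,1.])
    ze=-s*sx+c*z; xe=c*sx+s*z; return np.array([xe,sy,ze]).T  # columns
def onplane(c,uv,P,n):
    o,d=ray(c,uv); return o+d*((P-o)@n)/(d@n)
E
python3 - <<'E'
from h import *
t=np.load('pics/top0.npz'); s=np.load('pics/scene0.npz')
def tz(u,v): return ((u+.5)/6-.5+290,(v+.5)/6-.5+160)
def sz(u,v): return ((u+.5)/4.4-.5+280,(v+.5)/4.4-.5+130)
F=frame(-10.8); L=np.array([.5046,-.1618,.2003]); print(F)
for n,c,pts in(('t',t,[tz(366,344),tz(317,337),tz(367,322)]),('s',s,[sz(407,98),sz(380,121),sz(392,80)])):
    for p in pts:
        q=F.T@(onplane(c,p,L,F[:,2])-L)*1000; print(n,q.round(1),np.degrees(np.arctan2(q[1],q[0])).round())
a=cv2.imread("pics/scene0.png")[135:185,335:390]
cv2.imwrite("pics/k.png",cv2.resize(a,None,fx=12,fy=12,interpolation=cv2.INTER_CUBIC))
E
```

```text
[[ 0.80464261  0.18738131 -0.56341682]
 [-0.15349379  0.98228725  0.10747751]
 [ 0.57357644  0.          0.81915204]]
t [1.1 0.5 0. ] 25.0
t [ 0.1 17.6 -0. ] 90.0
t [9.4 1.8 0. ] 11.0
s [-0.8 -0.9 -0. ] -132.0
s [-1.4 16.2  0. ] 95.0
s [ 7.9 -0.5  0. ] -4.0
```

View pics/k.png

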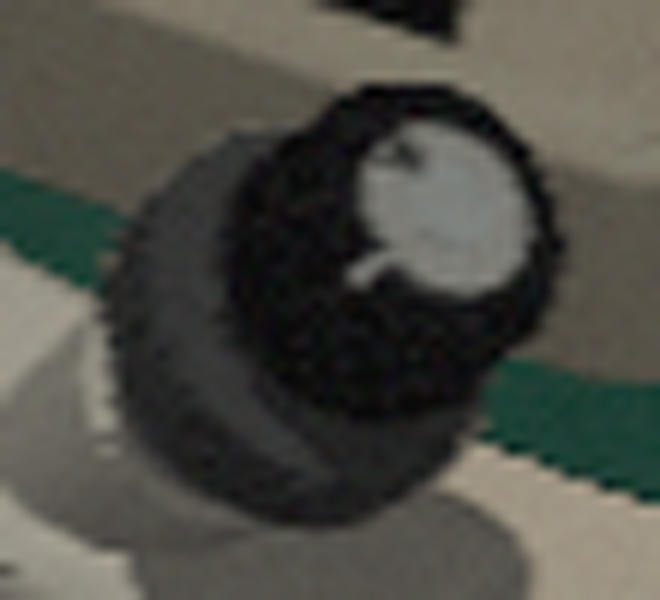

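```bash
cat >> h.py <<'E'
from scipy.linalg import logm,expm
def T(R,p):
    M=np.eye(4);M[:3,:3]=R;M[:3,3]=p;return M
def cur():
    from cell import arm
    o=arm.observe(); return T(Rn.from_rotvec(o['ee_rot']).as_matrix(),o['position']),o
def rows(A,B,n):
    "per-row units (wx wy wz tx ty tz) for constant screw A->B in n rows"
    X=np.real(logm(np.linalg.inv(A)@B))/n
    w=np.array([X[2,1],X[0,2],X[1,0]]); D=expm(X)
    return np.r_[np.degrees(w)/6, D[:3,3]*100]
def sim(A,rs):
    out=[]
    for r in rs:
        A=A@T(Rn.from_rotvec(np.radians(6*np.array(r[:3]))).as_matrix(),np.array(r[3:6])/100); out.append(A)
    return out
E
python3 - <<'E'
from h import *
A,o=cur()
from cell import arm
c=arm.calibration('wrist'); cp=-c['R'].T@c['t']
print('cam in tool',A[:3,:3].T@(cp-A[:3,3])); print('cam axes (rows) in tool',(c['R']@A[:3,:3]).round(3))
F=frame(-10.8); L=np.array([.5046,-.1618,.2003])
R0=np.array([F[:,1],F[:,0],-F[:,2]]).T
B=T(R0,L+.16*F[:,2])
for n in (20,):
    r=rows(A,B,n); print(r.round(2)); print(B[:3,3])
    for M in sim(A,[r.round(2)]*n)[1::3]: print(M[:3,3].round(3), M[:3,2].round(2),M[:3,1].round(2))
E
```

```text
cam in tool [ 0.08266627  0.00039488 -0.13527711]
cam axes (rows) in tool [[-0.001  1.    -0.001]
 [-0.952 -0.001 -0.305]
 [-0.305  0.     0.952]]
[-0.26  0.16 -0.5   2.6  -0.65 -0.48]
[ 0.41445331 -0.1446036   0.33136433]
[ 0.228 -0.568  0.258] [ 0.05 -0.04 -1.  ] [ 0.39 -0.92  0.05]
[ 0.289 -0.516  0.274] [ 0.13 -0.09 -0.99] [ 0.52 -0.84  0.14]
[ 0.339 -0.453  0.29 ] [ 0.22 -0.12 -0.97] [ 0.63 -0.74  0.24]
[ 0.377 -0.383  0.306] [ 0.31 -0.14 -0.94] [ 0.72 -0.61  0.33]
[ 0.403 -0.307  0.319] [ 0.4  -0.14 -0.91] [ 0.78 -0.47  0.42]
[ 0.416 -0.227  0.328] [ 0.48 -0.13 -0.87] [ 0.81 -0.32  0.5 ]
[ 0.415 -0.145  0.333] [ 0.56 -0.1  -0.82] [ 0.81 -0.16  0.57]
```

Run:
```python
from h import *
t=np.load('pics/top0.npz'); d=t['d']; v,u=np.mgrid[0:400,0:640]
P=np.stack([u,v,np.ones_like(u)],-1)@np.linalg.inv(t['mtx']).T*d[...,None]; W=(P-t['t'])@t['R']
m=d>0
for x in np.arange(.3,.8,.05):
    print(round(x,2),[ (lambda k: round(float(W[k][:,2].max()),2) if k.any() else None)(m&(abs(W[...,0]-x)<.025)&(abs(W[...,1]-y)<.04)) for y in np.arange(-.8,.1,.08)])
```

```text
0.3 [-0.74, -0.74, -0.74, -0.74, -0.74, -0.74, -0.74, -0.74, -0.74, -0.74, -0.74, -0.74]
0.35 [0.0, 0.0, 0.01, 0.0, 0.01, 0.0, 0.0, 0.0, 0.01, 0.0, 0.01, 0.0]
0.4 [0.02, 0.02, 0.02, 0.01, 0.01, 0.01, 0.01, 0.0, 0.0, 0.01, 0.01, 0.0]
0.45 [0.1, 0.02, 0.02, 0.01, 0.01, 0.01, 0.01, 0.01, 0.01, 0.0, 0.01, 0.01]
0.5 [0.14, 0.13, 0.02, 0.01, 0.01, 0.01, 0.01, 0.02, 0.21, 0.01, 0.0, 0.01]
0.55 [0.15, 0.15, 0.02, 0.06, 0.06, 0.06, 0.05, 0.12, 0.21, 0.02, 0.0, 0.01]
0.6 [0.19, 0.15, 0.02, 0.22, 0.27, 0.24, 0.05, 0.13, 0.13, 0.01, 0.0, 0.0]
0.65 [0.21, 0.26, 0.02, 0.23, 0.41, 0.28, 0.05, 0.0, 0.12, 0.01, 0.01, 0.01]
0.7 [0.24, 0.27, 0.25, 0.25, 0.27, 0.27, 0.05, 0.0, 0.0, 0.0, 0.0, 0.0]
0.75 [0.23, 0.25, 0.01, 0.52, 0.52, 0.52, 0.52, 0.52, 0.52, 0.52, 0.52, 0.52]
```

Request:
step_arm --plan '[{"wx":-0.26,"wy":0.16,"wz":-0.5,"tx":2.6,"ty":-0.65,"tz":-0.48,"hand":1},{"wx":-0.26,"wy":0.16,"wz":-0.5,"tx":2.6,"ty":-0.65,"tz":-0.48,"hand":1},{"wx":-0.26,"wy":0.16,"wz":-0.5,"tx":2.6,"ty":-0.65,"tz":-0.48,"hand":1},{"wx":-0.26,"wy":0.16,"wz":-0.5,"tx":2.6,"ty":-0.65,"tz":-0.48,"hand":1},{"wx":-0.26,"wy":0.16,"wz":-0.5,"tx":2.6,"ty":-0.65,"tz":-0.48,"hand":1},{"wx":-0.26,"wy":0.16,"wz":-0.5,"tx":2.6,"ty":-0.65,"tz":-0.48,"hand":1},{"wx":-0.26,"wy":0.16,"wz":-0.5,"tx":2.6,"ty":-0.65,"tz":-0.48,"hand":1},{"wx":-0.26,"wy":0.16,"wz":-0.5,"tx":2.6,"ty":-0.65,"tz":-0.48,"hand":1},{"wx":-0.26,"wy":0.16,"wz":-0.5,"tx":2.6,"ty":-0.65,"tz":-0.48,"hand":1},{"wx":-0.26,"wy":0.16,"wz":-0.5,"tx":2.6,"ty":-0.65,"tz":-0.48,"hand":1}]'

```text
clock: 0.98
position: [0.3664, -0.4062, 0.3015]
ee_rot: [2.64, 1.161, 0.298]
force: [1.0, 0.2, -0.3]
width: 0.998
```

Request:
step_arm --plan '[{"wx":-0.26,"wy":0.16,"wz":-0.5,"tx":2.6,"ty":-0.65,"tz":-0.48,"hand":1},{"wx":-0.26,"wy":0.16,"wz":-0.5,"tx":2.6,"ty":-0.65,"tz":-0.48,"hand":1},{"wx":-0.26,"wy":0.16,"wz":-0.5,"tx":2.6,"ty":-0.65,"tz":-0.48,"hand":1},{"wx":-0.26,"wy":0.16,"wz":-0.5,"tx":2.6,"ty":-0.65,"tz":-0.48,"hand":1},{"wx":-0.26,"wy":0.16,"wz":-0.5,"tx":2.6,"ty":-0.65,"tz":-0.48,"hand":1},{"wx":-0.26,"wy":0.16,"wz":-0.5,"tx":2.6,"ty":-0.65,"tz":-0.48,"hand":1},{"wx":-0.26,"wy":0.16,"wz":-0.5,"tx":2.6,"ty":-0.65,"tz":-0.48,"hand":1},{"wx":-0.26,"wy":0.16,"wz":-0.5,"tx":2.6,"ty":-0.65,"tz":-0.48,"hand":1},{"wx":-0.26,"wy":0.16,"wz":-0.5,"tx":2.6,"ty":-0.65,"tz":-0.48,"hand":1},{"wx":-0.26,"wy":0.16,"wz":-0.5,"tx":2.6,"ty":-0.65,"tz":-0.48,"hand":1}]'

```text
clock: 1.82
position: [0.4151, -0.1442, 0.3336]
ee_rot: [2.021, 1.673, 0.533]
force: [-0.2, 1.3, 0.2]
width: 0.998
```

```bash
cat > look.py <<'E'
import sys
from h import *
from cell import arm
n=sys.argv[1]; A,o=cur(); c=arm.calibration('wrist'); p,d=arm.get_image('wrist')
cv2.imwrite(f'pics/{n}.png',p[:,:,::-1]); np.savez(f'pics/{n}.npz',p=p,d=d,A=A,**c)
print(o['clock'],o['joints'].round(3),o['position'].round(4),o['ee_rot'].round(3),'F',o['force'].round(1),'M',o['ft_torque'].round(2),'w',round(o['width'],3))
E
python3 look.py w1
```

```text
1.8167 [ 0.8   -0.24  -0.418  2.27  -0.414  0.52   0.475] [ 0.4151 -0.1442  0.3336] [2.021 1.673 0.533] F [-0.2  1.3  0.2] M [0.08 0.55 0.04] w 0.998
```

View pics/w1.png

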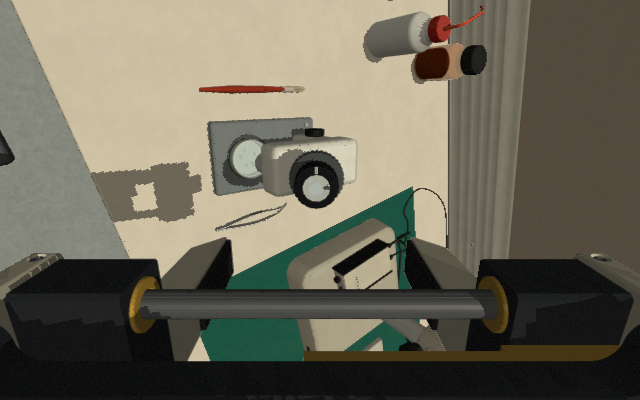

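Run:
```python
import cv2
a=cv2.imread("pics/w1.png")[135:215,270:370]
cv2.imwrite("pics/w1z.png",cv2.resize(a,None,fx=7,fy=7,interpolation=cv2.INTER_CUBIC))
```

```text
(no output)
```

View pics/w1z.png

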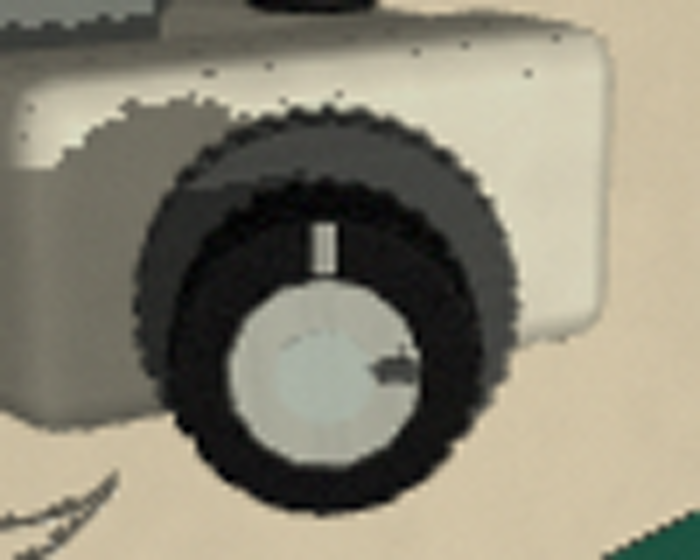

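Run:
```python
from h import *
t=np.load('pics/top0.npz'); s=np.load('pics/scene0.npz'); w=np.load('pics/w1.npz')
def tz(u,v): return ((u+.5)/6-.5+290,(v+.5)/6-.5+160)
def sz(u,v): return ((u+.5)/4.4-.5+280,(v+.5)/4.4-.5+130)
def wz(u,v): return ((u+.5)/7-.5+270,(v+.5)/7-.5+135)
# lens mask ellipse in wrist
g=cv2.cvtColor(w['p'],cv2.COLOR_RGB2GRAY); roi=np.zeros_like(g); roi[174:203,298:335]=1
m=((g>110)&(roi>0)).astype(np.uint8); cs,_=cv2.findContours(m,cv2.RETR_EXTERNAL,cv2.CHAIN_APPROX_NONE); k=max(cs,key=cv2.contourArea); print('lens ell',cv2.fitEllipse(cv2.convexHull(k)))
lw=cv2.fitEllipse(cv2.convexHull(k))[0]
# knob outline black
m=((g<45)).astype(np.uint8); m[:, :290]=0;m[:,345:]=0;m[:155]=0;m[212:]=0
cs,_=cv2.findContours(m,cv2.RETR_EXTERNAL,cv2.CHAIN_APPROX_NONE); k=max(cs,key=cv2.contourArea); kw=cv2.fitEllipse(cv2.convexHull(k)); print('knob',kw)
for l in ([(t,tz(366,344)),(s,sz(407,98)),(w,lw)],[(t,tz(366,344)),(w,lw)],[(s,sz(407,98)),(w,lw)]):
    print(*tri(l))
o,d=ray(w,lw); print('depth',o+d*w['d'][int(lw[1]+.5),int(lw[0]+.5)])
L=tri([(t,tz(366,344)),(s,sz(407,98)),(w,lw)])[0]
F=frame(-10.8)
for n,p,h in(('rib',wz(324,248),-1),('bar in',wz(372,371),0),('bar out',wz(418,370),0),('knob',kw[0],-2.5),('lensL',wz(227,372),0),('lensR',wz(421,372),0)):
    q=F.T@(onplane(w,p,L+h/1000*F[:,2],F[:,2])-L)*1000; print(n,q.round(1),np.degrees(np.arctan2(q[1],q[0])).round(1))
```

```text
lens ell ((315.9202880859375, 187.72940063476562), (25.938432693481445, 26.67885971069336), 96.76092529296875)
knob ((313.6836242675781, 182.3573760986328), (46.058170318603516, 52.85752487182617), 133.5117645263672)
[ 0.50440414 -0.16270369  0.19959093] [np.float64(0.001757471735097959), np.float64(0.0004828578135500905), np.float64(0.0013121713139413768)]
[ 0.50486848 -0.16278751  0.19895231] [np.float64(0.001521591785164806), np.float64(0.0015215917851646571)]
[ 0.50445598 -0.16431261  0.19824117] [np.float64(0.00014405380493428212), np.float64(0.00014405380493422393)]
depth [ 0.50281651 -0.1631318   0.20064837]
rib [-0.6 15.5 -1. ] 92.3
bar in [ 5.7 -1.1  0. ] -10.5
bar out [11.9 -0.9  0. ] -4.5
knob [-2.7  3.3 -2.5] 129.2
lensL [-13.6  -1.2   0. ] -175.1
lensR [12.3 -1.2  0. ] -5.6
```

```bash
cat >> h.py <<'E'
F=frame(-10.8); L=np.array([.5044,-.1630,.1996]); ze=F[:,2]
R0=np.array([F[:,1],F[:,0],-F[:,2]]).T
def goal(ang,h,dx=0,dy=0): # tool yaw deg about tool z, TCP height along axis rel. L (m), offset in eyepiece x,y (m)
    return T(R0@Rn.from_euler('z',ang,degrees=True).as_matrix(), L+h*ze+dx*F[:,0]+dy*F[:,1])
def err():
    A,o=cur(); r=R0.T@A[:3,:3]; a=Rn.from_matrix(r).as_rotvec(degrees=True); q=F.T@(A[:3,3]-L)*1000
    print('clk',o['clock'],'rotvec rel R0',a.round(1),'TCP e-frame mm',q.round(2),'F_e',(F.T@o['force']).round(1),'M_e',(F.T@o['ft_torque']).round(2),'w mm',round(o['width']*92,1),'q',o['joints'].round(2))
E
python3 - <<'E'
from h import *
err(); A,o=cur(); print(rows(A,goal(-45,.08),10).round(2))
E
```

```text
clk 1.8667 rotvec rel R0 [ 0.1  0.5 -0.3] TCP e-frame mm [ -0.3    5.82 162.33] F_e [-4.6  5.5 -0.2] M_e [0.28 0.87 0.02] w mm 92.1 q [ 0.8  -0.24 -0.42  2.28 -0.42  0.52  0.48]
[ 0.   -0.01 -0.74 -0.06 -0.02  0.82]
```

Request:
step_arm --plan '[{"wz":-0.74,"tx":-0.06,"ty":-0.02,"tz":0.82,"wy":-0.01,"hand":0.8},{"wz":-0.74,"tx":-0.06,"ty":-0.02,"tz":0.82,"wy":-0.01,"hand":0.8},{"wz":-0.74,"tx":-0.06,"ty":-0.02,"tz":0.82,"wy":-0.01,"hand":0.8},{"wz":-0.74,"tx":-0.06,"ty":-0.02,"tz":0.82,"wy":-0.01,"hand":0.8},{"wz":-0.74,"tx":-0.06,"ty":-0.02,"tz":0.82,"wy":-0.01,"hand":0.8},{"wz":-0.74,"tx":-0.06,"ty":-0.02,"tz":0.82,"wy":-0.01,"hand":0.8},{"wz":-0.74,"tx":-0.06,"ty":-0.02,"tz":0.82,"wy":-0.01,"hand":0.8},{"wz":-0.74,"tx":-0.06,"ty":-0.02,"tz":0.82,"wy":-0.01,"hand":0.8},{"wz":-0.74,"tx":-0.06,"ty":-0.02,"tz":0.82,"wy":-0.01,"hand":0.8},{"wz":-0.74,"tx":-0.06,"ty":-0.02,"tz":0.82,"wy":-0.01,"hand":0.8}]'

```text
invalid input at $.plan[0]: expected keys wx, wy, wz, tx, ty, tz, hand
```

```bash
python3 look.py w2; python3 -c "
from h import *
err()
a=cv2.imread('pics/w2.png')[100:330,200:440]
cv2.imwrite('pics/w2z.png',cv2.resize(a,None,fx=2.5,fy=2.5,interpolation=cv2.INTER_CUBIC))"
```

```text
1.8667 [ 0.796 -0.245 -0.422  2.275 -0.417  0.52   0.478] [ 0.4138 -0.1398  0.3324] [2.016 1.682 0.534] F [-2.6  6.1 -2.9] M [0.38 0.81 0.17] w 1.001
clk 1.9167 rotvec rel R0 [ 0.1  0.4 -0.1] TCP e-frame mm [  0.46   3.64 162.17] F_e [-0.4 -0.3  0.4] M_e [-0.04  0.58  0.  ] w mm 92.3 q [ 0.8  -0.24 -0.42  2.27 -0.41  0.52  0.47]
```

View pics/w2z.png

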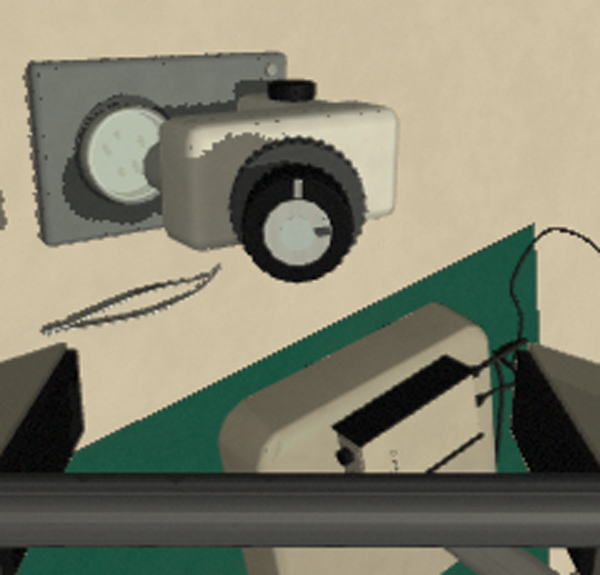

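Request:
step_arm --plan '[{"wx":0,"wy":0,"wz":-0.94,"tx":-0.03,"ty":0,"tz":1.03,"hand":0.8},{"wx":0,"wy":0,"wz":-0.94,"tx":-0.03,"ty":0,"tz":1.03,"hand":0.8},{"wx":0,"wy":0,"wz":-0.94,"tx":-0.03,"ty":0,"tz":1.03,"hand":0.8},{"wx":0,"wy":0,"wz":-0.94,"tx":-0.03,"ty":0,"tz":1.03,"hand":0.8},{"wx":0,"wy":0,"wz":-0.94,"tx":-0.03,"ty":0,"tz":1.03,"hand":0.8},{"wx":0,"wy":0,"wz":-0.94,"tx":-0.03,"ty":0,"tz":1.03,"hand":0.8},{"wx":0,"wy":0,"wz":-0.94,"tx":-0.03,"ty":0,"tz":1.03,"hand":0.8},{"wx":0,"wy":0,"wz":-0.94,"tx":-0.03,"ty":0,"tz":1.03,"hand":0.8},{"wx":0,"wy":0,"wz":0,"tx":0,"ty":0,"tz":0,"hand":0.8},{"wx":0,"wy":0,"wz":0,"tx":0,"ty":0,"tz":0,"hand":0.8}]'

```text
clock: 2.75
position: [0.4618, -0.1565, 0.2658]
ee_rot: [1.198, 2.253, 0.244]
force: [0.0, -0.1, 0.9]
width: 0.802
```

```bash
python3 -c "
from h import *
err()"; python3 look.py w3; python3 -c "
from h import *
err()
a=cv2.imread('pics/w3.png')[80:330,180:460]
cv2.imwrite('pics/w3z.png',cv2.resize(a,None,fx=2.4,fy=2.4,interpolation=cv2.INTER_CUBIC))"
```

```text
clk 2.75 rotvec rel R0 [  0.1   0.3 -44.7] TCP e-frame mm [ 2.69 -1.56 78.93] F_e [ 0.6 -0.1  0.8] M_e [0.02 0.56 0.01] w mm 73.7 q [ 0.63 -0.05 -0.36  2.32 -0.24  0.27  1.07]
2.75 [ 0.63  -0.046 -0.363  2.32  -0.243  0.266  1.07 ] [ 0.4618 -0.1565  0.2658] [1.198 2.253 0.244] F [ 0.  -0.1  0.9] M [0.12 0.55 0.02] w 0.802
clk 2.8 rotvec rel R0 [  0.    0.3 -44.7] TCP e-frame mm [ 3.   -1.6  79.34] F_e [0.2 0.1 0.7] M_e [-0.01  0.58 -0.01] w mm 73.8 q [ 0.63 -0.05 -0.36  2.32 -0.24  0.27  1.07]
```

View pics/w3z.png

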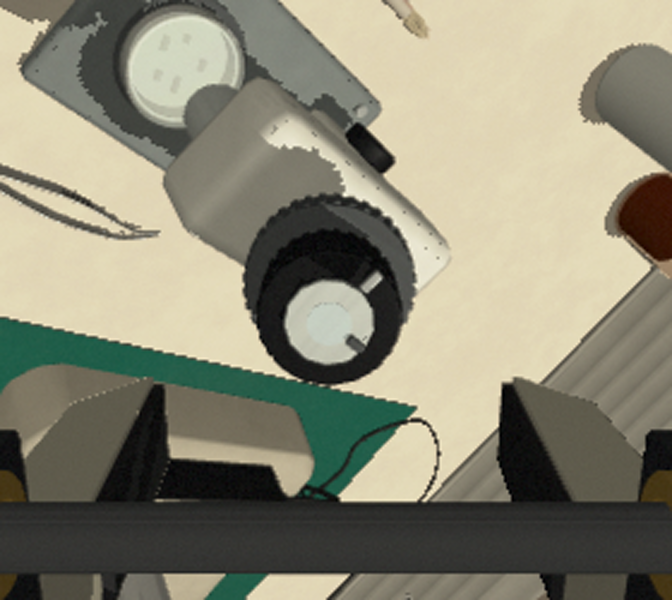

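```bash
cat > meas.py <<'E'
import sys
from h import *
w=np.load(f'pics/{sys.argv[1]}.npz'); x0,y0,x1,y1=map(int,sys.argv[2:6])
hsv=cv2.cvtColor(w['p'],cv2.COLOR_RGB2HSV); g=hsv[...,2]
m=np.zeros_like(g); m[y0:y1,x0:x1]=(g[y0:y1,x0:x1]>130)
m=cv2.morphologyEx(m,cv2.MORPH_OPEN,np.ones((5,5),np.uint8))
cs,_=cv2.findContours(m,cv2.RETR_EXTERNAL,cv2.CHAIN_APPROX_NONE)
for k in cs:
    if cv2.contourArea(k)>100:
        e=cv2.fitEllipse(cv2.convexHull(k)); print('ell',e,cv2.contourArea(k))
        q=F.T@(onplane(w,e[0],L,ze)-L)*1000; print('e-frame offset of lens from L (mm)',q.round(2))
        o,d=ray(w,e[0]); print('depth pt',(F.T@(o+d*w['d'][int(e[0][1]+.5),int(e[0][0]+.5)]-L)*1000).round(2))
E
python3 meas.py w3 290 185 345 245
```

```text
ell ((340.86883544921875, 237.394287109375), (14.239563941955566, 28.71358871459961), 75.97869873046875) 168.0
e-frame offset of lens from L (mm) [23.99 -1.62 -0.  ]
depth pt [ 154.98  -96.68 -353.  ]
ell ((316.7479553222656, 213.8374481201172), (34.24403762817383, 36.459938049316406), 87.95423126220703) 879.5
e-frame offset of lens from L (mm) [-0.62 -0.97 -0.  ]
depth pt [-1.11 -0.47  1.91]
```

```bash
python3 -c "
from h import *
A,o=cur(); print(rows(A,goal(-45,-.005,-.0008,-.0004),6).round(3))
from cell import arm
"
```

```text
[ 0.003 -0.008 -0.009  0.055 -0.032  1.406]
```

Request:
step_arm --plan '[{"wx":0,"wy":-0.01,"wz":-0.01,"tx":0.11,"ty":-0.06,"tz":1.4,"hand":0.8},{"wx":0,"wy":-0.01,"wz":-0.01,"tx":0.11,"ty":-0.06,"tz":1.4,"hand":0.8},{"wx":0,"wy":-0.01,"wz":-0.01,"tx":0.11,"ty":-0.06,"tz":1.4,"hand":0.8},{"wx":0,"wy":-0.01,"wz":0,"tx":0,"ty":0,"tz":1.4,"hand":0.8},{"wx":0,"wy":0,"wz":0,"tx":0,"ty":0,"tz":1.4,"hand":0.8},{"wx":0,"wy":0,"wz":0,"tx":0,"ty":0,"tz":0.9,"hand":0.8},{"wx":0,"wy":0,"wz":0,"tx":0,"ty":0,"tz":0.5,"hand":0.8},{"wx":0,"wy":0,"wz":0,"tx":0,"ty":0,"tz":0,"hand":0.8},{"wx":0,"wy":0,"wz":0,"tx":0,"ty":0,"tz":0,"hand":0.8},{"wx":0,"wy":0,"wz":0,"tx":0,"ty":0,"tz":0,"hand":0.8}]'

```text
clock: 3.63
position: [0.496, -0.163, 0.2082]
ee_rot: [1.196, 2.262, 0.228]
force: [-0.3, -0.1, 0.3]
width: 0.802
```

```bash
python3 -c "
from h import *
err()"; python3 look.py w4; python3 -c "
from h import *
a=cv2.imread('pics/w4.png')
cv2.imwrite('pics/w4z.png',cv2.resize(a[150:350,180:460],None,fx=2.4,fy=2.4,interpolation=cv2.INTER_CUBIC))"
```

```text
clk 3.6333 rotvec rel R0 [  0.7   0.1 -45.1] TCP e-frame mm [-1.85 -1.61 11.77] F_e [-0.1 -0.2  0.4] M_e [ 0.05  0.52 -0.06] w mm 73.8 q [ 0.78  0.14 -0.59  2.32  0.61  0.12  0.22]
3.6333 [ 0.781  0.145 -0.595  2.324  0.614  0.119  0.225] [ 0.496  -0.163   0.2082] [1.196 2.262 0.228] F [-0.3 -0.1  0.3] M [ 0.17  0.49 -0.02] w 0.802
```

View pics/w4z.png

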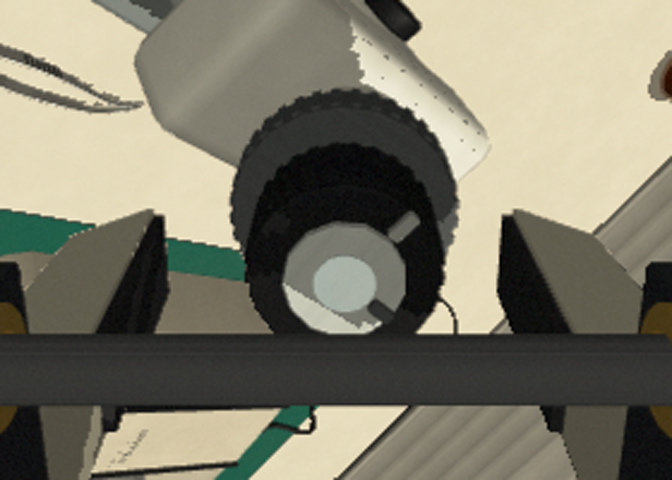

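```bash
cat > fit.py <<'E'
from h import *
import itertools
from scipy.optimize import least_squares
D=[([1.17041279,0.43518809,0.02493824,1.57409963,-0.01156772,1.13396195,-0.07508184],[0.18319757,-0.59705998,0.24796523],[-3.10538612,-.465803402,5.86414417e-4]),
([0.8,-0.24,-0.418,2.27,-0.414,0.52,0.475],[0.4151,-0.1442,0.3336],[2.021,1.673,0.533]),
([0.796,-0.245,-0.422,2.275,-0.417,0.52,0.478],[0.4138,-0.1398,0.3324],[2.016,1.682,0.534]),
([0.63,-0.046,-0.363,2.32,-0.243,0.266,1.07],[0.4618,-0.1565,0.2658],[1.198,2.253,0.244]),
([0.781,0.145,-0.595,2.324,0.614,0.119,0.225],[0.496,-0.163,0.2082],[1.196,2.262,0.228])]
def rz(a): return Rn.from_euler('z',a).as_matrix()
def ry(a): return Rn.from_euler('y',a).as_matrix()
def fk(q,s,off):
    R=rz(s[0]*q[0]+off[0]); Rs=[R]
    R=R@ry(s[4]*q[1]+off[1]);Rs.append(R); R=R@rz(s[1]*q[2]+off[2]); R=R@ry(s[5]*q[3]+off[3]); Rs.append(R)
    R=R@rz(s[2]*q[4]+off[4]); R=R@ry(s[6]*q[5]+off[5]); R=R@rz(s[3]*q[6]+off[6]); Rs.append(R); return Rs
if __name__=='__main__':
  best=[]
  for s in itertools.product([1,-1],repeat=7):
    def f(o): return np.concatenate([Rn.from_matrix(fk(q,s,o)[-1].T@Rn.from_rotvec(r).as_matrix()).as_rotvec() for q,p,r in D])
    for c in (0,np.pi/2,-np.pi/2,np.pi):
      for c7 in (0,np.pi/2):
        r=least_squares(f,[c,0,0,0,0,0,c7]); best.append((r.cost,s,r.x.round(3)))
  best.sort(key=lambda b:b[0])
  for b in best[:12]: print(b)
E
python3 fit.py
```

```text
Still running in the background as job /tmp/bash_jobs.1000/4b5809e531e3 (pid 955). You'll get a notice when it ends.
```

```bash
kill -- -$(cat /tmp/bash_jobs.1000/4b5809e531e3/pid)
cat > fit2.py <<'E'
from fit import *
best=[]
for s in itertools.product([1,-1],repeat=7):
    def f(x):
        o=[x[0],0,0,0,0,0,x[1]]
        return np.concatenate([Rn.from_matrix(fk(q,s,o)[-1].T@Rn.from_rotvec(r).as_matrix()).as_rotvec() for q,p,r in D])
    for c in (0.,2.,4.):
        r=least_squares(f,[c,0.],max_nfev=15); best.append((r.cost,s,r.x.round(3)))
best.sort(key=lambda b:b[0])
for b in best[:8]: print(b)
E
export OMP_NUM_THREADS=1; time timeout 500 python3 fit2.py
```

```text
(np.float64(1.5481262153156995e-06), (-1, -1, -1, -1, -1, -1, -1), array([ 3.142, -1.571]))
(np.float64(1.548126215315773e-06), (-1, -1, -1, -1, 1, 1, 1), array([6.283, 1.571]))
(np.float64(1.5481262153165019e-06), (-1, -1, -1, -1, -1, -1, -1), array([ 3.142, -1.571]))
(np.float64(1.5481262153173144e-06), (-1, -1, -1, -1, -1, -1, -1), array([-3.141, -1.571]))
(np.float64(1.5481262153391568e-06), (-1, -1, -1, -1, 1, 1, 1), array([6.283, 1.571]))
(np.float64(1.5481262153884897e-06), (-1, -1, -1, -1, 1, 1, 1), array([0.   , 1.571]))
(np.float64(0.31518465800407014), (1, -1, -1, -1, -1, -1, -1), array([ 1.548, -1.48 ]))
(np.float64(0.3151846580040702), (1, -1, -1, -1, -1, -1, -1), array([ 1.548, -1.48 ]))
real	0m50.712s
user	0m42.900s
sys	0m0.351s
```

```bash
cat > fit3.py <<'E'
from fit import *
def Rl(q):
    a=rz(-q[0]); b=a@ry(q[1])@rz(-q[2]); c=b@ry(q[3])@rz(-q[4]); d=c@ry(q[5]); return a,b,c,d
def row(q,full):
    a,b,c,d=Rl(q); cols=[[0,0,1],b[:,2],c[:,2],d[:,2]]
    if full: cols+=[a[:,0],b[:,0],c[:,0],d[:,0]]
    return np.array(cols).T
if __name__=='__main__':
  for full in(0,1):
    M=np.vstack([row(q,full) for q,p,r in D]); y=np.concatenate([p for q,p,r in D])
    x,_,rk,sv=np.linalg.lstsq(M,y,rcond=1e-3); print(x.round(4),rk,sv.round(3),((M@x-y)*1000).round(1))
E
python3 fit3.py
```

```text
[0.2676 0.5075 0.4554 0.2682] 4 [4.072 1.733 0.524 0.378] [50.2 16.4 18.3 17.8 29.9 -1.8 17.9 30.1 -1.5  2.8 46.7 -7.  -3.2 54.6
 -8. ]
[ 0.1738  0.4608  0.3251  0.1996  0.0851  0.0752 -0.0278  0.0309] 8 [4.395 4.305 0.934 0.759 0.566 0.519 0.286 0.168] [50.7 20.2 -0.3 -2.2 -3.7 -0.7 -1.7 -3.7  0.   5.  12.5  0.5 -0.1  0.4
  0.4]
```

```bash
cat > fit4.py <<'E'
from fit import *
def frames(q):
    a=rz(-q[0]); b0=a@ry(q[1]); b=b0@rz(-q[2]); c0=b@ry(q[3]); c=c0@rz(-q[4]); d=c@ry(q[5]); return a,b0,b,c0,c,d
names={'z0':lambda f:np.array([0,0,1.])}
names['bx']=lambda f:np.array([1.,0,0]); names['by']=lambda f:np.array([0,1.,0])
for n,i in zip(['a','b0','b','c0','c','d'],range(6)):
    for k,ax in enumerate('xyz'): names[n+ax]=lambda f,i=i,k=k:f[i][:,k]
base=['z0','bz','cz','dz']
Q=[frames(q) for q,p,r in D]; y=np.concatenate([p for q,p,r in D])
res=[]
cand=[n for n in names if n not in base and n not in('az','b0z','c0z','b0y','c0y')]
for k in (1,2,3):
  for ex in itertools.combinations(cand,k):
    M=np.vstack([np.array([names[n](f) for n in base+list(ex)]).T for f in Q])
    x=np.linalg.lstsq(M,y,rcond=None)[0]; res.append((np.abs(M@x-y).max()*1000,k,ex,x.round(3)))
for k in(1,2,3):
    for r in sorted([r for r in res if r[1]==k],key=lambda r:r[0])[:6]: print(r)
E
python3 fit4.py
```

```text
(np.float64(2.769415038121281), 1, ('ay',), array([ 0.285,  0.557,  0.428,  0.362, -0.055]))
(np.float64(4.829965651794055), 1, ('by',), array([ 0.249,  0.559,  0.426,  0.324, -0.049]))
(np.float64(19.11855280667618), 1, ('cy',), array([ 0.275,  0.523,  0.443,  0.298, -0.045]))
(np.float64(19.118552806676405), 1, ('dy',), array([ 0.275,  0.523,  0.443,  0.298, -0.045]))
(np.float64(51.77026207832361), 1, ('b0x',), array([0.228, 0.484, 0.387, 0.239, 0.079]))
(np.float64(52.05518941103179), 1, ('ax',), array([0.222, 0.495, 0.361, 0.262, 0.09 ]))
(np.float64(0.30126030415589256), 2, ('by', 'ay'), array([ 0.272,  0.558,  0.427,  0.349, -0.017, -0.036]))
(np.float64(1.7657046587499226), 2, ('ay', 'c0x'), array([ 0.272,  0.552,  0.425,  0.354, -0.055, -0.012]))
(np.float64(2.5339185281035292), 2, ('ay', 'cx'), array([ 0.282,  0.558,  0.427,  0.362, -0.055, -0.002]))
(np.float64(2.587540093408336), 2, ('ay', 'cy'), array([ 0.284,  0.555,  0.429,  0.358, -0.052, -0.003]))
(np.float64(2.587540093408447), 2, ('ay', 'dy'), array([ 0.284,  0.555,  0.429,  0.358, -0.052, -0.003]))
(np.float64(2.693475284197888), 2, ('bx', 'ay'), array([ 0.286,  0.559,  0.43 ,  0.364, -0.002, -0.055]))
(np.float64(0.19874134087868867), 3, ('by', 'ay', 'dy'), array([ 0.273,  0.558,  0.428,  0.349, -0.016, -0.037, -0.001]))
(np.float64(0.19874134087893847), 3, ('by', 'ay', 'cy'), array([ 0.273,  0.558,  0.428,  0.349, -0.016, -0.037, -0.001]))
(np.float64(0.22567931397726726), 3, ('by', 'ax', 'ay'), array([ 0.272,  0.558,  0.427,  0.349, -0.017,  0.   , -0.037]))
(np.float64(0.28643850119955405), 3, ('by', 'ay', 'dx'), array([ 0.272,  0.558,  0.427,  0.349, -0.017, -0.036, -0.   ]))
(np.float64(0.29191050678664676), 3, ('bx', 'by', 'ay'), array([ 0.273,  0.558,  0.428,  0.35 , -0.   , -0.017, -0.037]))
(np.float64(0.29926670293436985), 3, ('by', 'ay', 'c0x'), array([ 0.272,  0.558,  0.427,  0.349, -0.017, -0.036,  0.   ]))
```

```bash
cat > kin.py <<'E'
from h import *
LN=(0.2722,0.558,0.4275,0.349,-0.017,-0.0365)
lo=np.array([-2.62,-.44,-1.27,.08,-1.32,.12,-2.74]);hi=np.array([2.62,2.09,1.32,2.57,4.46,2,2.74])
def E(ax,t):
    c,s=np.cos(t),np.sin(t)
    return np.array([[c,-s,0],[s,c,0],[0,0,1]]) if ax=='z' else np.array([[c,0,s],[0,1,0],[-s,0,c]])
def FK(q):
    a=E('z',-q[0]); b=a@E('y',q[1])@E('z',-q[2]); c=b@E('y',q[3])@E('z',-q[4]); d=c@E('y',q[5])
    p=np.array([0,0,LN[0]])+LN[5]*a[:,1]+LN[1]*b[:,2]+LN[4]*b[:,1]+LN[2]*c[:,2]+LN[3]*d[:,2]
    return d@E('z',-q[6]+np.pi/2),p
from scipy.optimize import least_squares
def IK(G,seed,q1):
    # q1 fixed as redundancy parameter
    def f(x):
        R,p=FK(np.r_[q1,x]); return np.r_[(p-G[:3,3])*5,(R-G[:3,:3]).ravel()*.5]
    r=least_squares(f,seed[1:],max_nfev=60); return np.r_[q1,r.x],np.abs(r.fun).max()
E
cat > p1.py <<'E'
from kin import *
from cell import arm
q=arm.observe()['joints']; A,o=cur(); R,p=FK(q); print((p-A[:3,3])*1000, q.round(3))
for h in (-.005,-.035):
  for th in (-45,):
    for q1 in np.arange(-.6,1.61,.2):
      best=None
      for s5 in(-1,0.6,2,3.5):
        for s6 in (.3,):
          s=np.array([q1,.3,-q1+.2,2.2,s5,s6,1.]); x,e=IK(goal(th,h,-.0008,-.0004),s,q1)
          x=np.r_[x[:4],(x[4:]+np.pi)%(2*np.pi)-np.pi]
          if x[5]<0: x[5]*=-1;x[4]+=np.pi;x[6]+=np.pi
          for i in(4,6):
              x[i]=(x[i]+np.pi)%(2*np.pi)-np.pi
          if x[4]<-1.32:x[4]+=2*np.pi
          if e<1e-3: best=x;break
      if best is not None: print(h,th,round(q1,2),best.round(2),'OK' if (best>lo).all()and(best<hi).all() else '')
E
python3 p1.py
```

```text
[ 0.03359202 -0.24486726  0.01908049] [ 0.78   0.145 -0.594  2.324  0.615  0.119  0.224]
-0.005 -45 -0.6 [-0.6   0.17  0.97  2.42  4.75  0.22  2.38] 
-0.005 -45 -0.4 [-0.4   0.14  0.72  2.41  4.79  0.15  2.32] 
-0.005 -45 -0.2 [-0.2   0.13  0.48  2.4   4.87  0.1   2.24] 
-0.005 -45 0.0 [ 0.    0.13  0.25  2.38 -1.26  0.07  2.08] 
-0.005 -45 0.2 [ 0.2   0.14  0.03  2.37 -0.83  0.04  1.64] 
-0.005 -45 0.4 [ 0.4   0.15 -0.19  2.36  0.34  0.03  0.48] 
-0.005 -45 0.6 [ 0.6   0.17 -0.41  2.34  0.98  0.06 -0.15] 
-0.005 -45 0.8 [ 0.8   0.2  -0.64  2.33  1.2   0.11 -0.35] 
-0.005 -45 1.0 [ 1.    0.24 -0.87  2.32  1.31  0.18 -0.45] OK
-0.005 -45 1.2 [ 1.2   0.33 -1.13  2.31  1.4   0.3  -0.51] OK
-0.005 -45 1.4 [ 1.4   0.71 -1.62  2.3   1.52  0.79 -0.55] 
-0.035 -45 -0.6 [-0.6   0.33  1.05  2.42  4.5   0.38  2.61] 
-0.035 -45 -0.4 [-0.4   0.25  0.76  2.41  4.42  0.24  2.68] OK
-0.035 -45 -0.2 [-0.2   0.22  0.5   2.39  4.32  0.16  2.78] 
-0.035 -45 0.0 [0.   0.21 0.26 2.38 4.14 0.1  2.96] 
-0.035 -45 0.2 [ 0.2   0.21  0.03  2.36  3.67  0.05 -2.86] 
-0.035 -45 0.4 [ 0.4   0.22 -0.2   2.35  2.51  0.05 -1.69] 
-0.035 -45 0.6 [ 0.6   0.25 -0.43  2.33  1.91  0.1  -1.07] 
-0.035 -45 0.8 [ 0.8   0.28 -0.67  2.32  1.72  0.17 -0.86] OK
-0.035 -45 1.0 [ 1.    0.35 -0.92  2.31  1.64  0.27 -0.76] OK
-0.035 -45 1.2 [ 1.2   0.48 -1.22  2.3   1.61  0.46 -0.68] OK
```

```bash
python3 -c "
from h import *
A,o=cur(); print(rows(A,goal(-45,-.005,-.0008,-.0004),8).round(3))
"
```

```text
[-0.013 -0.008  0.003 -0.     0.02   0.21 ]
```

Request:
step_arm --plan '[{"wx":-0.01,"wy":-0.01,"wz":0,"tx":0,"ty":0.02,"tz":0.21,"hand":0.8},{"wx":-0.01,"wy":-0.01,"wz":0,"tx":0,"ty":0.02,"tz":0.21,"hand":0.8},{"wx":-0.01,"wy":-0.01,"wz":0,"tx":0,"ty":0.02,"tz":0.21,"hand":0.8},{"wx":-0.01,"wy":-0.01,"wz":0,"tx":0,"ty":0.02,"tz":0.21,"hand":0.8},{"wx":-0.01,"wy":-0.01,"wz":0,"tx":0,"ty":0.02,"tz":0.21,"hand":0.8},{"wx":-0.01,"wy":-0.01,"wz":0,"tx":0,"ty":0.02,"tz":0.21,"hand":0.8},{"wx":-0.01,"wy":-0.01,"wz":0,"tx":0,"ty":0.02,"tz":0.21,"hand":0.8},{"wx":-0.01,"wy":-0.01,"wz":0,"tx":0,"ty":0.02,"tz":0.21,"hand":0.8},{"wx":0,"wy":0,"wz":0,"tx":0,"ty":0,"tz":0,"hand":0.8},{"wx":0,"wy":0,"wz":0,"tx":0,"ty":0,"tz":0,"hand":0.8}]'

```text
clock: 4.52
position: [0.5065, -0.1634, 0.1947]
ee_rot: [1.188, 2.254, 0.231]
force: [0.1, 0.4, 0.3]
width: 0.799
```

```bash
python3 -c "
from h import *
err()"
```

```text
clk 4.5167 rotvec rel R0 [  0.1  -0.1 -45.2] TCP e-frame mm [-1.04 -0.01 -5.28] F_e [0.2 0.4 0.2] M_e [ 0.    0.52 -0.05] w mm 73.6 q [ 0.81  0.2  -0.66  2.33  1.22  0.12 -0.38]
```

Request:
step_arm --plan '[{"wx":0,"wy":0,"wz":0,"tx":0,"ty":0,"tz":0,"hand":0.3},{"wx":0,"wy":0,"wz":0,"tx":0,"ty":0,"tz":0,"hand":0.3},{"wx":0,"wy":0,"wz":0,"tx":0,"ty":0,"tz":0,"hand":0.3},{"wx":0,"wy":0,"wz":0,"tx":0,"ty":0,"tz":0,"hand":0.3},{"wx":0,"wy":0,"wz":0,"tx":0,"ty":0,"tz":0,"hand":0.3},{"wx":0,"wy":0,"wz":0,"tx":0,"ty":0,"tz":0,"hand":0.3},{"wx":0,"wy":0,"wz":0,"tx":0,"ty":0,"tz":0,"hand":0.3},{"wx":0,"wy":0,"wz":0,"tx":0,"ty":0,"tz":0,"hand":0.3},{"wx":0,"wy":0,"wz":0,"tx":0,"ty":0,"tz":0,"hand":0.3},{"wx":0,"wy":0,"wz":0,"tx":0,"ty":0,"tz":0,"hand":0.3}]' --force 10

```text
clock: 5.35
position: [0.507, -0.1632, 0.1947]
ee_rot: [1.188, 2.253, 0.233]
force: [1.6, 1.5, 2.3]
width: 0.455
```

```bash
python3 -c "
from h import *
err(); A,o=cur(); print('F tool',A[:3,:3].T@o['force'])"
```

```text
clk 5.35 rotvec rel R0 [  0.   -0.1 -45.2] TCP e-frame mm [-0.7   0.32 -5.46] F_e [2.4 1.8 1.1] M_e [ 0.5   0.05 -0.06] w mm 41.9 q [ 0.82  0.2  -0.66  2.33  1.23  0.12 -0.38]
F tool [-0.43322626  2.90328884 -1.11579705]
```

Request:
step_arm --plan '[{"wx":0,"wy":0,"wz":0.5,"tx":0,"ty":0,"tz":0,"hand":0.3},{"wx":0,"wy":0,"wz":0.8,"tx":0,"ty":0,"tz":0,"hand":0.3},{"wx":0,"wy":0,"wz":0.8,"tx":0,"ty":0,"tz":0,"hand":0.3},{"wx":0,"wy":0,"wz":0.8,"tx":0,"ty":0,"tz":0,"hand":0.3},{"wx":0,"wy":0,"wz":0.8,"tx":0,"ty":0,"tz":0,"hand":0.3},{"wx":0,"wy":0,"wz":0.8,"tx":0,"ty":0,"tz":0,"hand":0.3},{"wx":0,"wy":0,"wz":0.8,"tx":0,"ty":0,"tz":0,"hand":0.3},{"wx":0,"wy":0,"wz":0.8,"tx":0,"ty":0,"tz":0,"hand":0.3},{"wx":0,"wy":0,"wz":0.8,"tx":0,"ty":0,"tz":0,"hand":0.3},{"wx":0,"wy":0,"wz":0.8,"tx":0,"ty":0,"tz":0,"hand":0.3}]'

```text
clock: 6.18
position: [0.5074, -0.1631, 0.195]
ee_rot: [2.039, 1.651, 0.533]
force: [3.3, 2.2, 3.0]
width: 0.453
```

```bash
python3 -c "
from h import *
err(); A,o=cur(); print('F tool',A[:3,:3].T@o['force'])"; python3 look.py w5
```

```text
clk 6.1833 rotvec rel R0 [-0.  -0.1  1.2] TCP e-frame mm [-0.25  0.46 -5.46] F_e [4.  2.8 0.8] M_e [ 0.55 -0.03  0.06] w mm 41.7 q [ 0.81  0.2  -0.65  2.33  1.23  0.12 -1.19]
F tool [ 2.89722927  3.9657082  -0.82120651]
6.1833 [ 0.814  0.2   -0.655  2.326  1.227  0.119 -1.192] [ 0.5074 -0.1631  0.195 ] [2.039 1.651 0.533] F [3.3 2.2 3. ] M [ 0.4  -0.11  0.37] w 0.453
```

View pics/w5.png

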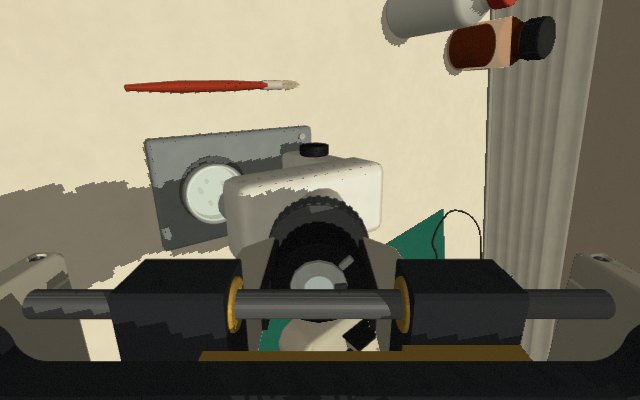

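Request:
step_arm --plan '[{"wx":0,"wy":0,"wz":0.9,"tx":0,"ty":0,"tz":0,"hand":0.3},{"wx":0,"wy":0,"wz":0.9,"tx":0,"ty":0,"tz":0,"hand":0.3},{"wx":0,"wy":0,"wz":0.9,"tx":0,"ty":0,"tz":0,"hand":0.3},{"wx":0,"wy":0,"wz":0.9,"tx":0,"ty":0,"tz":0,"hand":0.3},{"wx":0,"wy":0,"wz":0.9,"tx":0,"ty":0,"tz":0,"hand":0.3},{"wx":0,"wy":0,"wz":0.9,"tx":0,"ty":0,"tz":0,"hand":0.3},{"wx":0,"wy":0,"wz":0.9,"tx":0,"ty":0,"tz":0,"hand":0.3},{"wx":0,"wy":0,"wz":0.7,"tx":0,"ty":0,"tz":0,"hand":0.3},{"wx":0,"wy":0,"wz":0,"tx":0,"ty":0,"tz":0,"hand":0.3},{"wx":0,"wy":0,"wz":0,"tx":0,"ty":0,"tz":0,"hand":0.3}]'

```text
clock: 7.07
position: [0.5077, -0.1633, 0.1952]
ee_rot: [2.608, 0.855, 0.758]
force: [4.7, 0.4, 2.8]
width: 0.453
```

```bash
python3 -c "
from h import *
err(); A,o=cur(); print('F tool',A[:3,:3].T@o['force'])"; python3 look.py w6;python3 -c "
from h import *
a=cv2.imread('pics/w6.png')
cv2.imwrite('pics/w6z.png',cv2.resize(a[210:340,240:400],None,fx=5,fy=4.6,interpolation=cv2.INTER_CUBIC))"
```

```text
clk 7.0667 rotvec rel R0 [-0.1 -0.  42.9] TCP e-frame mm [ 0.18  0.33 -5.44] F_e [ 5.4  1.3 -0.3] M_e [ 0.64 -0.35 -0.06] w mm 41.7 q [ 0.81  0.2  -0.65  2.33  1.23  0.12 -1.92]
F tool [4.61529299 3.05073478 0.31043611]
7.0667 [ 0.813  0.2   -0.654  2.326  1.226  0.118 -1.918] [ 0.5077 -0.1633  0.1952] [2.608 0.855 0.758] F [4.7 0.4 2.8] M [ 0.48 -0.45  0.31] w 0.453
```

View pics/w6z.png

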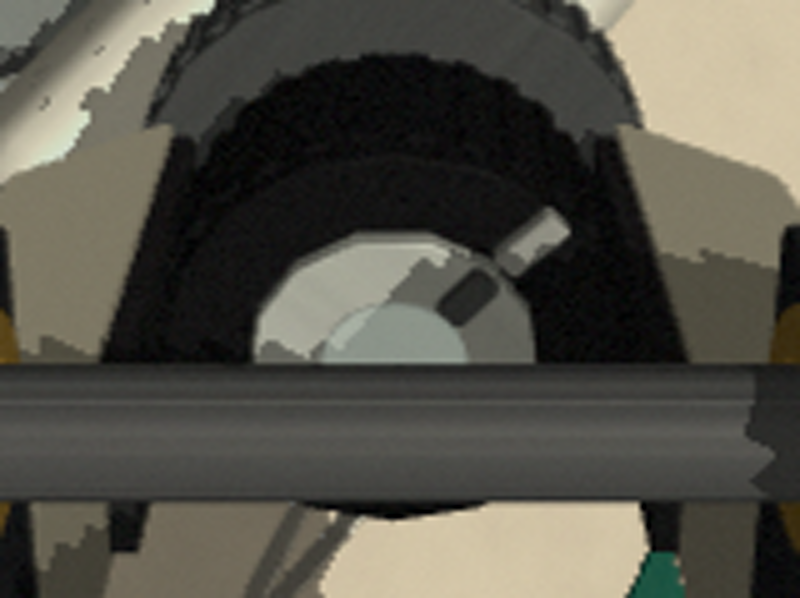

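Request:
step_arm --plan '[{"wx":0,"wy":0,"wz":0,"tx":0,"ty":0,"tz":0,"hand":0.8},{"wx":0,"wy":0,"wz":0,"tx":0,"ty":0,"tz":0,"hand":0.8},{"wx":0,"wy":0,"wz":0,"tx":0,"ty":0,"tz":0,"hand":0.8},{"wx":0,"wy":0,"wz":0,"tx":0,"ty":0,"tz":0,"hand":0.8},{"wx":0,"wy":0,"wz":0,"tx":0,"ty":0,"tz":-0.3,"hand":0.8},{"wx":0,"wy":0,"wz":0,"tx":0,"ty":0,"tz":-0.6,"hand":0.8},{"wx":0,"wy":0,"wz":0,"tx":0,"ty":0,"tz":-1,"hand":0.8},{"wx":0,"wy":0,"wz":0,"tx":0,"ty":0,"tz":-1,"hand":0.8},{"wx":0,"wy":0,"wz":0,"tx":0,"ty":0,"tz":-1,"hand":0.8},{"wx":0,"wy":0,"wz":0,"tx":0,"ty":0,"tz":-1,"hand":0.8}]'

```text
clock: 7.95
position: [0.4784, -0.1578, 0.2345]
ee_rot: [2.611, 0.854, 0.754]
force: [0.7, -0.1, -0.0]
width: 0.8
```

```bash
python3 -c "
from h import *
err()"
```

```text
clk 7.95 rotvec rel R0 [ 0.1 -0.1 42.9] TCP e-frame mm [-1.71  0.21 43.86] F_e [ 0.6  0.  -0.5] M_e [-0.01  0.7  -0.01] w mm 73.6 q [ 1.38  0.16 -1.2   2.3   0.65  0.21 -1.31]
```

Request:
step_arm --plan '[{"wx":0,"wy":0,"wz":-1,"tx":0,"ty":0,"tz":-0.7,"hand":0.8},{"wx":0,"wy":0,"wz":-1,"tx":0,"ty":0,"tz":-0.7,"hand":0.8},{"wx":0,"wy":0,"wz":-1,"tx":0,"ty":0,"tz":-0.7,"hand":0.8},{"wx":0,"wy":0,"wz":-1,"tx":0,"ty":0,"tz":-0.7,"hand":0.8},{"wx":0,"wy":0,"wz":-1,"tx":0,"ty":0,"tz":-0.7,"hand":0.8},{"wx":0,"wy":0,"wz":-1,"tx":0,"ty":0,"tz":0,"hand":0.8},{"wx":0,"wy":0,"wz":-1,"tx":0,"ty":0,"tz":0,"hand":0.8},{"wx":0,"wy":0,"wz":-1,"tx":0,"ty":0,"tz":0,"hand":0.8},{"wx":0,"wy":0,"wz":-1,"tx":0,"ty":0,"tz":0,"hand":0.8},{"wx":0,"wy":0,"wz":-1,"tx":0,"ty":0,"tz":0,"hand":0.8}]'

```text
clock: 8.78
position: [0.4645, -0.1563, 0.2518]
ee_rot: [1.919, 1.772, 0.48]
force: [-0.3, 0.4, 0.2]
width: 0.801
```

```bash
python3 -c "
from h import *
err()"
```

```text
clk 8.7833 rotvec rel R0 [ 0.4 -0.2 -6.3] TCP e-frame mm [-3.19 -0.9  65.91] F_e [-0.2  0.3  0.3] M_e [-0.02  0.56  0.05] w mm 73.7 q [ 1.52  0.07 -1.26  2.29  0.08  0.22  0.13]
```

Request:
step_arm --plan '[{"wx":0,"wy":0,"wz":-0.9,"tx":0,"ty":0,"tz":0,"hand":0.8},{"wx":0,"wy":0,"wz":-0.9,"tx":0,"ty":0,"tz":0,"hand":0.8},{"wx":0,"wy":0,"wz":-0.9,"tx":0,"ty":0,"tz":0,"hand":0.8},{"wx":0,"wy":0,"wz":-0.9,"tx":0,"ty":0,"tz":0,"hand":0.8},{"wx":0,"wy":0,"wz":-0.9,"tx":0,"ty":0,"tz":0,"hand":0.8},{"wx":0,"wy":0,"wz":-0.9,"tx":0,"ty":0,"tz":0,"hand":0.8},{"wx":0,"wy":0,"wz":-0.9,"tx":0,"ty":0,"tz":0,"hand":0.8},{"wx":0,"wy":0,"wz":-0.9,"tx":0,"ty":0,"tz":0,"hand":0.8},{"wx":0,"wy":0,"wz":-0.9,"tx":0,"ty":0,"tz":0,"hand":0.8},{"wx":0,"wy":0,"wz":-0.9,"tx":0,"ty":0,"tz":0,"hand":0.8}]'

```text
clock: 9.62
position: [0.4645, -0.1563, 0.2517]
ee_rot: [0.881, 2.384, 0.125]
force: [-0.4, -0.0, 0.5]
width: 0.799
```

```bash
python3 -c "
from h import *
err()"; python3 look.py w7
```

```text
clk 9.6167 rotvec rel R0 [  0.4  -0.  -60.3] TCP e-frame mm [-3.23 -0.88 65.89] F_e [-0.1 -0.1  0.6] M_e [ 0.06  0.57 -0.02] w mm 73.5 q [ 1.52  0.07 -1.26  2.29  0.08  0.22  1.07]
9.6167 [ 1.52   0.067 -1.263  2.294  0.077  0.224  1.071] [ 0.4645 -0.1563  0.2517] [0.881 2.384 0.125] F [-0.4 -0.   0.5] M [0.17 0.55 0.02] w 0.799
```

View pics/w7.png

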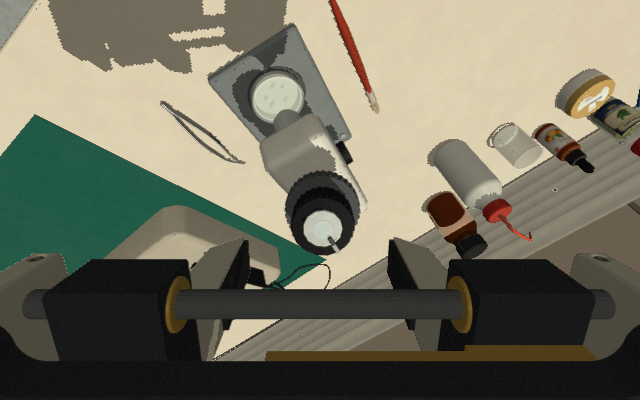

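Request:
step_arm --plan '[{"wx":0,"wy":0,"wz":-0.9,"tx":0,"ty":0,"tz":0,"hand":0.8},{"wx":0,"wy":0,"wz":-0.9,"tx":0,"ty":0,"tz":0,"hand":0.8},{"wx":0,"wy":0,"wz":-0.9,"tx":0,"ty":0,"tz":0,"hand":0.8},{"wx":0,"wy":0,"wz":-0.9,"tx":0,"ty":0,"tz":0,"hand":0.8},{"wx":0,"wy":0,"wz":-0.9,"tx":0,"ty":0,"tz":0,"hand":0.8},{"wx":0,"wy":0,"wz":0,"tx":0,"ty":0,"tz":0,"hand":0.8},{"wx":0,"wy":0,"wz":0,"tx":0,"ty":0,"tz":0,"hand":0.8},{"wx":0,"wy":0,"wz":0,"tx":0,"ty":0,"tz":0,"hand":0.8},{"wx":0,"wy":0,"wz":0,"tx":0,"ty":0,"tz":0,"hand":0.8},{"wx":0,"wy":0,"wz":0,"tx":0,"ty":0,"tz":0,"hand":0.8}]'

```text
clock: 10.5
position: [0.465, -0.1563, 0.2521]
ee_rot: [0.308, 2.518, -0.058]
force: [0.4, -0.8, -0.1]
width: 0.798
```

```bash
python3 -c "
from h import *
err()"; python3 look.py w8; python3 -c "
from h import *
err()
a=cv2.imread('pics/w8.png')
cv2.imwrite('pics/w8z.png',cv2.resize(a[180:270,270:370],None,fx=6.5,fy=6.5,interpolation=cv2.INTER_CUBIC))"
```

```text
clk 10.5 rotvec rel R0 [  0.4   0.1 -86.9] TCP e-frame mm [-2.68 -0.76 65.91] F_e [ 0.4 -0.7 -0.4] M_e [ 0.12  0.54 -0.06] w mm 73.4 q [ 1.52  0.07 -1.26  2.29  0.08  0.22  1.53]
10.5 [ 1.52   0.067 -1.263  2.294  0.077  0.224  1.535] [ 0.465  -0.1563  0.2521] [ 0.308  2.518 -0.058] F [ 0.4 -0.8 -0.1] M [0.23 0.51 0.02] w 0.798
clk 10.55 rotvec rel R0 [  0.4   0.1 -86.9] TCP e-frame mm [-2.65 -0.75 65.92] F_e [ 0.3  0.2 -0.6] M_e [ 0.07  0.55 -0.07] w mm 73.4 q [ 1.52  0.07 -1.26  2.29  0.08  0.22  1.54]
```

View pics/w8z.png

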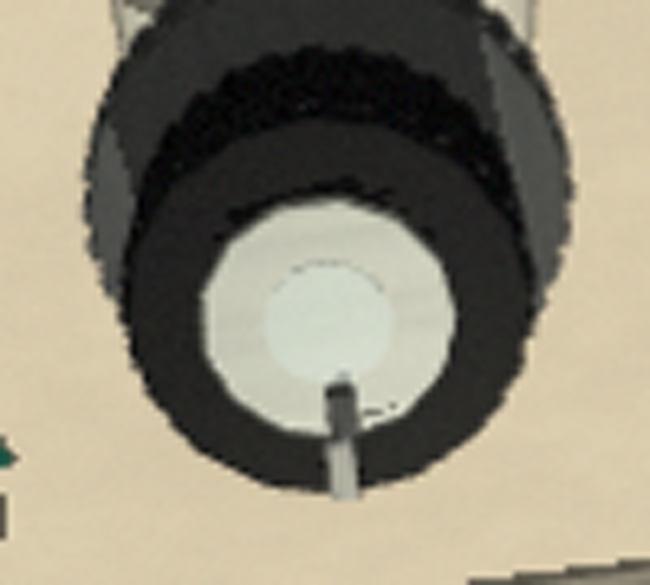

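```bash
cat > ang.py <<'E'
import sys
from h import *
n=sys.argv[1]; w=np.load(f'pics/{n}.npz'); g=cv2.cvtColor(w['p'],cv2.COLOR_RGB2GRAY)
x0,y0,x1,y1=map(int,sys.argv[2:6])
np.set_printoptions(linewidth=250)
print(g[y0:y1,x0:x1])
E
python3 ang.py w8 314 236 332 260; python3 -c "
from h import *
w=np.load('pics/w8.npz'); g=cv2.cvtColor(w['p'],cv2.COLOR_RGB2GRAY)
m=np.zeros_like(g); m[205:252,295:345]=g[205:252,295:345]>95
n,l,s,c=cv2.connectedComponentsWithStats(m); k=1+np.argmax(s[1:,4]); mm=(l==k).astype(np.uint8)
cs,_=cv2.findContours(mm,cv2.RETR_EXTERNAL,cv2.CHAIN_APPROX_NONE); pts=cs[0][:,0]
pts=pts[pts[:,1]<236]
print(len(pts),cv2.fitEllipse(pts.astype(np.float32)),s[k])
"
```

```text
[[213 213 215 215 215 214 215 214 217 217 216 216 216 212 208 208 208 207]
 [207 213 214 215 214 215 216 211 179 186 215 211 209 204 206 205 206 206]
 [202 202 206 210 211 215 210 177 157 157 211 206 205 208 205 207 206 207]
 [200 201 203 203 203 195 121  81  69  72 145 204 206 206 206 206 205 205]
 [200 202 200 203 203 190  49  46  48  54 103 204 205 204 206 207 205 206]
 [201 201 200 201 203 191  94  77  77  76 102 203 204 206 206 205 206 207]
 [199 200 199 201 202 192 124  79  80  76 107 207 207 208 209 200 140 213]
 [202 202 202 202 205 195 116  81  81  79  96 160 121 123 143 213 210 207]
 [206 206 205 206 208 198 112  79  79  80  85 141 207 210 209 168 121  76]
 [211 209 210 212 211 205 151  74  77  83  91 143 205 124  78  63  51  43]
 [ 97 104 128 137 167 171 158  69  78  82  87  84  75  52  44  44  44  45]
 [ 44  50  51  57  63  66  77  64  83 107  61  47  42  44  42  44  44  44]
 [ 42  41  41  44  41  54  99 120 137 141  76  43  43  44  42  45  43  43]
 [ 40  43  41  42  40  58 117 164 166 165  89  43  41  44  45  44  42  43]
 [ 41  41  39  41  42  52 113 171 170 166 121  43  44  43  45  44  45  44]
 [ 43  41  40  42  38  26  89 170 172 170 135  44  43  45  46  46  43  43]
 [ 42  42  41  42  41  44  81 169 172 174 142  23  43  43  43  44  46  44]
 [ 43  42  43  42  42  43  82 165 172 175 156  42  46  45  48  43  45  60]
 [ 39  44  43  44  44  44  78 164 171 176 157  42  42  62 117 122 161 196]
 [154 148 113 106  74  76  95 157 170 176 170 123 163 195 196 196 199 203]
 [197 197 194 194 193 193 187 156 168 180 177 157 201 203 204 203 203 204]
 [199 200 200 200 201 200 200 197 198 200 200 201 203 203 203 201 203 203]
 [201 201 199 201 201 201 200 201 201 202 202 202 201 201 199 202 202 201]
 [202 202 202 202 203 201 201 200 201 202 201 201 199 200 201 200 202 202]]
66 ((319.866943359375, 228.57156372070312), (35.311458587646484, 38.162315368652344), 88.65747833251953) [ 301  211   39   36 1082]
```

Run:
```python
from h import *
w=np.load('pics/w8.npz')
for hl in (-1,1):
  c=onplane(w,(320.1,228.6),L+hl/1000*ze,ze)
  for n,p,h in(('bar',(322.05,243),hl),('bar+',(322.05,243),hl+1.5),('bar0',(321.9,241),hl),('bar1',(322.2,245.5),hl),('rib',(322.15,251),hl),('rib-',(322.15,251),hl-2),('rib0',(321.89,249),hl),('rib1',(322.3,254),hl)):
    q=F.T@(onplane(w,p,L+h/1000*ze,ze)-c)*1000; print(n,q.round(2),np.degrees(np.arctan2(q[1],q[0])).round(2))
```

```text
bar [10.5   0.76 -0.  ] 4.13
bar+ [9.79 0.79 1.5 ] 4.59
bar0 [ 9.03  0.73 -0.  ] 4.63
bar1 [12.35  0.76 -0.  ] 3.54
rib [16.43  0.52 -0.  ] 1.82
rib- [17.44  0.48 -2.  ] 1.59
rib0 [14.93  0.42 -0.  ] 1.62
rib1 [18.69  0.51 -0.  ] 1.56
bar [10.4   0.75 -0.  ] 4.13
bar+ [9.69 0.78 1.5 ] 4.59
bar0 [8.94 0.72 0.  ] 4.63
bar1 [12.23  0.76 -0.  ] 3.54
rib [16.27  0.52  0.  ] 1.82
rib- [17.27  0.48 -2.  ] 1.59
rib0 [14.79  0.42 -0.  ] 1.62
rib1 [18.5   0.51 -0.  ] 1.56
```

```bash
python3 -c "
from h import *
A,o=cur(); print(rows(A,goal(-88,-.005,.0004,.0004),8).round(3))
"
```

```text
[-0.005 -0.006 -0.022 -0.04   0.018  0.886]
```

Request:
step_arm --plan '[{"wx":-0.01,"wy":-0.01,"wz":-0.05,"tx":-0.08,"ty":0.04,"tz":0.8,"hand":0.75},{"wx":-0.01,"wy":-0.01,"wz":-0.05,"tx":-0.08,"ty":0.04,"tz":0.8,"hand":0.75},{"wx":-0.01,"wy":-0.01,"wz":-0.05,"tx":-0.08,"ty":0.03,"tz":0.8,"hand":0.75},{"wx":-0.01,"wy":-0.01,"wz":0,"tx":-0.08,"ty":0.03,"tz":0.8,"hand":0.75},{"wx":0,"wy":-0.01,"wz":0,"tx":0,"ty":0,"tz":0.8,"hand":0.75},{"wx":0,"wy":0,"wz":0,"tx":0,"ty":0,"tz":0.7,"hand":0.75},{"wx":0,"wy":0,"wz":0,"tx":0,"ty":0,"tz":0.6,"hand":0.75},{"wx":0,"wy":0,"wz":0,"tx":0,"ty":0,"tz":0.4,"hand":0.75},{"wx":0,"wy":0,"wz":0,"tx":0,"ty":0,"tz":0.2,"hand":0.75},{"wx":0,"wy":0,"wz":0,"tx":0,"ty":0,"tz":0,"hand":0.75}]'

```text
clock: 11.38
position: [0.5008, -0.1616, 0.2055]
ee_rot: [0.285, 2.516, -0.059]
force: [-0.7, -0.1, -0.7]
width: 0.751
```

```bash
python3 -c "
from h import *
err();A,o=cur(); print(rows(A,goal(-88,-.005,.0004,.0004),8).round(3))
"
```

```text
clk 11.3833 rotvec rel R0 [ -0.    0.1 -87.9] TCP e-frame mm [0.27 0.73 6.97] F_e [-1.  -0.2 -0.2] M_e [ 0.12  0.58 -0.05] w mm 69.1 q [ 0.86  0.17 -0.69  2.32  0.92  0.12  0.67]
[ 0.001 -0.001 -0.003 -0.002 -0.004  0.15 ]
```

Descend the remaining 12 mm, then close.

Request:
step_arm --plan '[{"wx":0,"wy":0,"wz":0,"tx":0,"ty":0,"tz":0.25,"hand":0.75},{"wx":0,"wy":0,"wz":0,"tx":0,"ty":0,"tz":0.25,"hand":0.75},{"wx":0,"wy":0,"wz":0,"tx":0,"ty":0,"tz":0.25,"hand":0.75},{"wx":0,"wy":0,"wz":0,"tx":0,"ty":0,"tz":0.25,"hand":0.75},{"wx":0,"wy":0,"wz":0,"tx":0,"ty":0,"tz":0.2,"hand":0.75},{"wx":0,"wy":0,"wz":0,"tx":0,"ty":0,"tz":0,"hand":0.3},{"wx":0,"wy":0,"wz":0,"tx":0,"ty":0,"tz":0,"hand":0.3},{"wx":0,"wy":0,"wz":0,"tx":0,"ty":0,"tz":0,"hand":0.3},{"wx":0,"wy":0,"wz":0,"tx":0,"ty":0,"tz":0,"hand":0.3},{"wx":0,"wy":0,"wz":0,"tx":0,"ty":0,"tz":0,"hand":0.3}]' --force 10

```text
clock: 12.22
position: [0.5073, -0.1637, 0.1963]
ee_rot: [0.286, 2.515, -0.061]
force: [0.3, 1.0, 1.7]
width: 0.458
```

```bash
python3 -c "
from h import *
err()
"
```

```text
clk 12.2167 rotvec rel R0 [  0.   -0.  -87.9] TCP e-frame mm [ 0.55 -0.12 -4.44] F_e [1.1 1.  1.3] M_e [ 0.33  0.34 -0.03] w mm 42.2 q [ 0.83  0.2  -0.67  2.32  1.19  0.12  0.4 ]
```

Request:
step_arm --plan '[{"wx":0,"wy":0,"wz":-0.14,"tx":0,"ty":0,"tz":0,"hand":0.3},{"wx":0,"wy":0,"wz":-0.14,"tx":0,"ty":0,"tz":0,"hand":0.3},{"wx":0,"wy":0,"wz":-0.14,"tx":0,"ty":0,"tz":0,"hand":0.3},{"wx":0,"wy":0,"wz":0,"tx":0,"ty":0,"tz":0,"hand":0.3},{"wx":0,"wy":0,"wz":0,"tx":0,"ty":0,"tz":0,"hand":0.3},{"wx":0,"wy":0,"wz":0,"tx":0,"ty":0,"tz":0,"hand":0.3},{"wx":0,"wy":0,"wz":0,"tx":0,"ty":0,"tz":0,"hand":0.8},{"wx":0,"wy":0,"wz":0,"tx":0,"ty":0,"tz":0,"hand":0.8},{"wx":0,"wy":0,"wz":0,"tx":0,"ty":0,"tz":0,"hand":0.8},{"wx":0,"wy":0,"wz":0,"tx":0,"ty":0,"tz":0,"hand":0.8}]'

```text
clock: 13.05
position: [0.5075, -0.1627, 0.196]
ee_rot: [0.228, 2.522, -0.077]
force: [-0.3, -0.4, -0.7]
width: 0.697
```

```bash
python3 -c "
from h import *
err()
"
```

```text
clk 13.05 rotvec rel R0 [ -0.    0.  -90.4] TCP e-frame mm [ 0.4   0.86 -4.67] F_e [-0.6 -0.5 -0.5] M_e [ 0.11  0.53 -0.06] w mm 64.1 q [ 0.83  0.2  -0.68  2.32  1.19  0.12  0.44]
```

Request:
step_arm --plan '[{"wx":0,"wy":0,"wz":0,"tx":0,"ty":0,"tz":-0.5,"hand":0.8},{"wx":0,"wy":0,"wz":0,"tx":0,"ty":0,"tz":-1,"hand":0.8},{"wx":0,"wy":0,"wz":0,"tx":0,"ty":0,"tz":-1,"hand":0.8},{"wx":0,"wy":0,"wz":0,"tx":0,"ty":0,"tz":-1,"hand":0.8},{"wx":0,"wy":0,"wz":0,"tx":0,"ty":0,"tz":-1,"hand":0.8},{"wx":0,"wy":0,"wz":0,"tx":0,"ty":0,"tz":-1,"hand":0.8},{"wx":0,"wy":0,"wz":0,"tx":0,"ty":0,"tz":-1,"hand":0.8},{"wx":0,"wy":0,"wz":0,"tx":0,"ty":0,"tz":-0.5,"hand":0.8},{"wx":0,"wy":0,"wz":0,"tx":0,"ty":0,"tz":0,"hand":0.8},{"wx":0,"wy":0,"wz":0,"tx":0,"ty":0,"tz":0,"hand":0.8}]'

```text
clock: 13.88
position: [0.4696, -0.1566, 0.2498]
ee_rot: [0.231, 2.524, -0.08]
force: [-0.6, -0.9, -0.5]
width: 0.801
```

```bash
python3 -c "
from h import *
err()"; python3 look.py w9; python3 -c "
from h import *
err()
a=cv2.imread('pics/w9.png')
cv2.imwrite('pics/w9z.png',cv2.resize(a[180:280,270:370],None,fx=6,fy=6,interpolation=cv2.INTER_CUBIC))"
```

```text
clk 13.8833 rotvec rel R0 [  0.2   0.  -90.4] TCP e-frame mm [-0.23 -0.24 61.43] F_e [-0.6 -1.  -0.1] M_e [ 0.11  0.57 -0.1 ] w mm 73.7 q [ 1.5   0.09 -1.27  2.29  0.23  0.22  1.45]
13.8833 [ 1.501  0.094 -1.267  2.292  0.225  0.217  1.447] [ 0.4696 -0.1566  0.2498] [ 0.231  2.524 -0.08 ] F [-0.6 -0.9 -0.5] M [ 0.25  0.53 -0.02] w 0.801
clk 13.9333 rotvec rel R0 [  0.1   0.1 -90.4] TCP e-frame mm [-0.28  0.13 61.27] F_e [-0.2 -0.2 -0.2] M_e [ 0.1   0.54 -0.02] w mm 73.2 q [ 1.5   0.09 -1.27  2.29  0.23  0.22  1.45]
```

View pics/w9z.png

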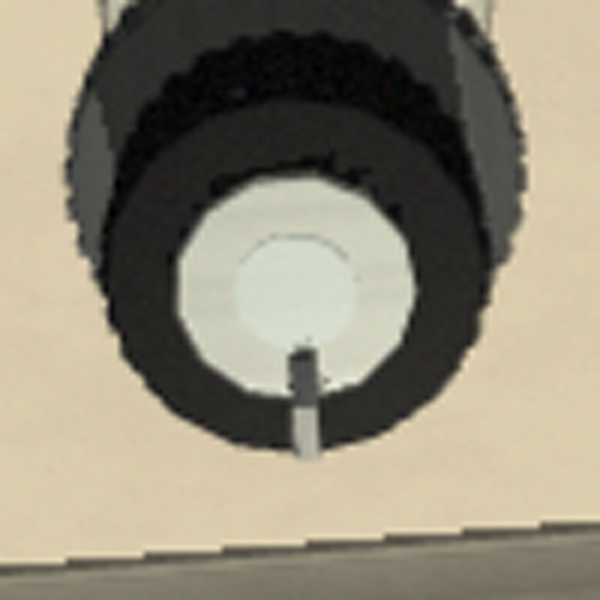

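Request:
step_arm --plan '[{"wx":0,"wy":0,"wz":-0.9,"tx":0,"ty":0,"tz":0,"hand":0.8},{"wx":0,"wy":0,"wz":-0.9,"tx":0,"ty":0,"tz":0,"hand":0.8},{"wx":0,"wy":0,"wz":-0.9,"tx":0,"ty":0,"tz":0,"hand":0.8},{"wx":0,"wy":0,"wz":-0.9,"tx":0,"ty":0,"tz":0,"hand":0.8},{"wx":0,"wy":0,"wz":-0.9,"tx":0,"ty":0,"tz":0,"hand":0.8},{"wx":0,"wy":0,"wz":-0.9,"tx":0,"ty":0,"tz":0,"hand":0.8},{"wx":0,"wy":0,"wz":-0.9,"tx":0,"ty":0,"tz":0,"hand":0.8},{"wx":0,"wy":0,"wz":-0.9,"tx":0,"ty":0,"tz":0,"hand":0.8},{"wx":0,"wy":0,"wz":-0.9,"tx":0,"ty":0,"tz":0,"hand":0.8},{"wx":0,"wy":0,"wz":0,"tx":0,"ty":0,"tz":0,"hand":0.8}]'

```text
clock: 14.77
position: [0.4699, -0.1555, 0.2494]
ee_rot: [-0.854, 2.44, -0.406]
force: [0.1, 0.2, 0.8]
width: 0.804
```

```bash
python3 -c "
from h import *
err();A,o=cur(); print(rows(A,goal(-139,-.006,.0004,.0001),8).round(3))
from cell import arm
p,d=arm.get_image('scene'); cv2.imwrite('pics/s1.png',p[:,:,::-1])
cv2.imwrite('pics/s1z.png',cv2.resize(p[120:250,270:430,::-1],None,fx=5,fy=4.6,interpolation=cv2.INTER_CUBIC))"
```

```text
clk 14.7667 rotvec rel R0 [  -0.     0.2 -139.4] TCP e-frame mm [-0.38  0.95 61.03] F_e [0.5 0.2 0.6] M_e [ 0.14  0.59 -0.06] w mm 74.0 q [ 1.5   0.1  -1.27  2.29  0.23  0.22  2.3 ]
[ 0.003 -0.001  0.007  0.001 -0.016  0.838]
```

View pics/s1z.png

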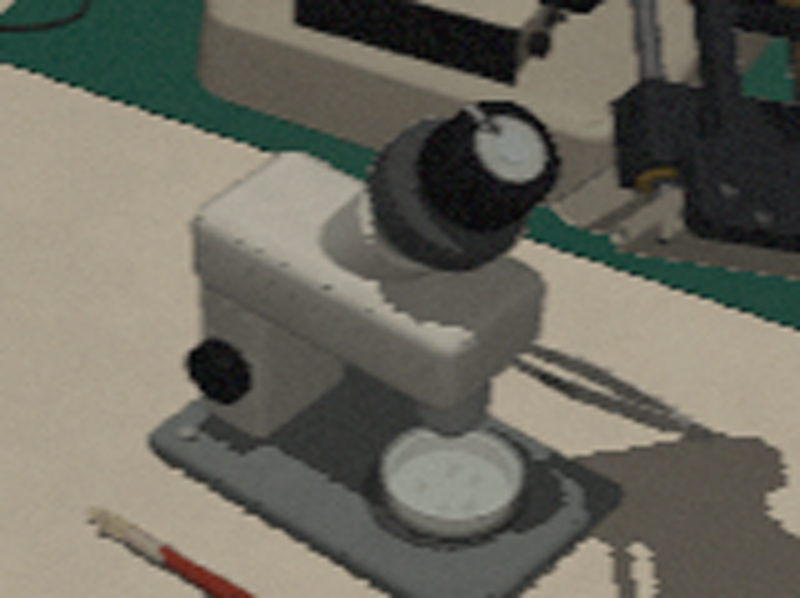

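Request:
step_arm --plan '[{"wx":0,"wy":0,"wz":0,"tx":0,"ty":-0.04,"tz":0.8,"hand":0.78},{"wx":0,"wy":0,"wz":0,"tx":0,"ty":-0.03,"tz":0.8,"hand":0.78},{"wx":0,"wy":0,"wz":0,"tx":0,"ty":-0.03,"tz":0.8,"hand":0.78},{"wx":0,"wy":0,"wz":0,"tx":0,"ty":-0.03,"tz":0.8,"hand":0.78},{"wx":0,"wy":0,"wz":0,"tx":0,"ty":0,"tz":0.8,"hand":0.78},{"wx":0,"wy":0,"wz":0,"tx":0,"ty":0,"tz":0.8,"hand":0.78},{"wx":0,"wy":0,"wz":0,"tx":0,"ty":0,"tz":0.7,"hand":0.78},{"wx":0,"wy":0,"wz":0,"tx":0,"ty":0,"tz":0.5,"hand":0.78},{"wx":0,"wy":0,"wz":0,"tx":0,"ty":0,"tz":0.4,"hand":0.78},{"wx":0,"wy":0,"wz":0,"tx":0,"ty":0,"tz":0,"hand":0.78}]'

```text
clock: 15.65
position: [0.5064, -0.1632, 0.1971]
ee_rot: [-0.844, 2.443, -0.402]
force: [-0.2, -0.4, -0.3]
width: 0.779
```

```bash
python3 -c "
from h import *
err();A,o=cur(); print(rows(A,goal(-139,-.028,.0004,.0001),8).round(3))"
```

```text
clk 15.65 rotvec rel R0 [  -0.     0.3 -138.9] TCP e-frame mm [ 0.16  0.2  -3.2 ] F_e [-0.3 -0.5 -0.2] M_e [ 0.05  0.61 -0.13] w mm 71.7 q [ 0.83  0.2  -0.67  2.32  1.11  0.12  1.37]
[ 0.004 -0.001 -0.002 -0.001 -0.004  0.31 ]
```

Request:
step_arm --plan '[{"wx":0,"wy":0,"wz":0,"tx":0,"ty":0,"tz":0.3,"hand":0.78},{"wx":0,"wy":0,"wz":0,"tx":0,"ty":0,"tz":0.3,"hand":0.78},{"wx":0,"wy":0,"wz":0,"tx":0,"ty":0,"tz":0.3,"hand":0.78},{"wx":0,"wy":0,"wz":0,"tx":0,"ty":0,"tz":0.3,"hand":0.78},{"wx":0,"wy":0,"wz":0,"tx":0,"ty":0,"tz":0.3,"hand":0.78},{"wx":0,"wy":0,"wz":0,"tx":0,"ty":0,"tz":0.3,"hand":0.78},{"wx":0,"wy":0,"wz":0,"tx":0,"ty":0,"tz":0.3,"hand":0.78},{"wx":0,"wy":0,"wz":0,"tx":0,"ty":0,"tz":0.3,"hand":0.78},{"wx":0,"wy":0,"wz":0,"tx":0,"ty":0,"tz":0.1,"hand":0.78},{"wx":0,"wy":0,"wz":0,"tx":0,"ty":0,"tz":0,"hand":0.78}]'

```text
clock: 16.48
position: [0.52, -0.1665, 0.1773]
ee_rot: [-0.845, 2.443, -0.404]
force: [-0.0, -0.2, -0.1]
width: 0.778
```

```bash
python3 -c "
from h import *
err();A,o=cur(); print(rows(A,goal(-139,-.028,.0004,.0001),8).round(3))"; python3 look.py w10
```

```text
clk 16.4833 rotvec rel R0 [ 1.000e-01  2.000e-01 -1.389e+02] TCP e-frame mm [  0.27  -0.54 -27.46] F_e [-0.1 -0.2 -0.1] M_e [ 0.11  0.61 -0.11] w mm 71.6 q [ 0.77  0.26 -0.62  2.32  1.59  0.14  0.9 ]
[ 0.003 -0.002 -0.001 -0.007  0.004  0.007]
16.4833 [ 0.769  0.255 -0.623  2.32   1.586  0.136  0.902] [ 0.52   -0.1665  0.1773] [-0.845  2.443 -0.404] F [-0.  -0.2 -0.1] M [ 0.26  0.57 -0.03] w 0.778
```

View pics/w10.png

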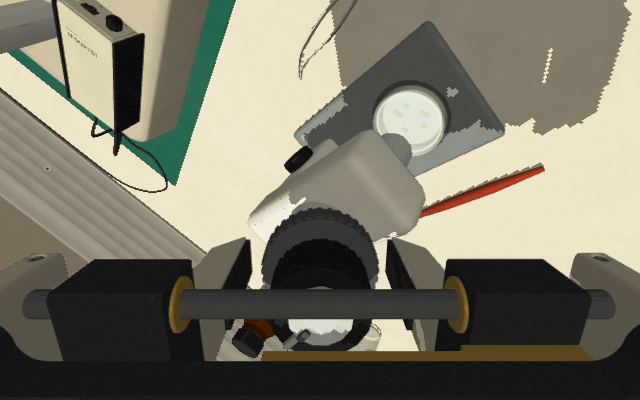

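Request:
step_arm --plan '[{"wx":0,"wy":0,"wz":0,"tx":0,"ty":0,"tz":0,"hand":0.4},{"wx":0,"wy":0,"wz":0,"tx":0,"ty":0,"tz":0,"hand":0.4},{"wx":0,"wy":0,"wz":0,"tx":0,"ty":0,"tz":0,"hand":0.4},{"wx":0,"wy":0,"wz":0,"tx":0,"ty":0,"tz":0,"hand":0.4},{"wx":0,"wy":0,"wz":0,"tx":0,"ty":0,"tz":0,"hand":0.4},{"wx":0,"wy":0,"wz":0,"tx":0,"ty":0,"tz":0,"hand":0.4},{"wx":0,"wy":0,"wz":0.3,"tx":0,"ty":0,"tz":0,"hand":0.4},{"wx":0,"wy":0,"wz":0.7,"tx":0,"ty":0,"tz":0,"hand":0.4},{"wx":0,"wy":0,"wz":0.7,"tx":0,"ty":0,"tz":0,"hand":0.4},{"wx":0,"wy":0,"wz":0.7,"tx":0,"ty":0,"tz":0,"hand":0.4}]' --force 40

```text
clock: 17.37
position: [0.5197, -0.1663, 0.1774]
ee_rot: [-0.525, 2.508, -0.309]
force: [-5.6, 3.3, 3.9]
width: 0.599
```

```bash
python3 -c "
from h import *
err()"
```

```text
clk 17.3667 rotvec rel R0 [ 1.000e-01  2.000e-01 -1.244e+02] TCP e-frame mm [  0.07  -0.36 -27.11] F_e [-2.8  2.2  6.6] M_e [ 0.45  1.03 -0.1 ] w mm 55.1 q [ 0.8   0.26 -0.66  2.32  1.58  0.15  0.66]
```

Request:
step_arm --plan '[{"wx":0,"wy":0,"wz":0.9,"tx":0,"ty":0,"tz":0,"hand":0.4},{"wx":0,"wy":0,"wz":0.9,"tx":0,"ty":0,"tz":0,"hand":0.4},{"wx":0,"wy":0,"wz":0.9,"tx":0,"ty":0,"tz":0,"hand":0.4},{"wx":0,"wy":0,"wz":0.9,"tx":0,"ty":0,"tz":0,"hand":0.4},{"wx":0,"wy":0,"wz":0.9,"tx":0,"ty":0,"tz":0,"hand":0.4},{"wx":0,"wy":0,"wz":0.9,"tx":0,"ty":0,"tz":0,"hand":0.4},{"wx":0,"wy":0,"wz":0.9,"tx":0,"ty":0,"tz":0,"hand":0.4},{"wx":0,"wy":0,"wz":0.9,"tx":0,"ty":0,"tz":0,"hand":0.4},{"wx":0,"wy":0,"wz":0.9,"tx":0,"ty":0,"tz":0,"hand":0.4},{"wx":0,"wy":0,"wz":0.9,"tx":0,"ty":0,"tz":0,"hand":0.4}]'

```text
clock: 18.2
position: [0.5196, -0.1662, 0.1774]
ee_rot: [0.665, 2.446, 0.062]
force: [-4.6, 2.6, 4.6]
width: 0.6
```

```bash
python3 -c "
from h import *
err()"; python3 look.py w11; python3 -c "
from h import *
a=cv2.imread('pics/w11.png')
cv2.imwrite('pics/w11z.png',cv2.resize(a[180:350,220:420],None,fx=4,fy=3.5,interpolation=cv2.INTER_CUBIC))"
```

```text
clk 18.2 rotvec rel R0 [  0.1   0.1 -70.4] TCP e-frame mm [-1.000e-02 -3.100e-01 -2.712e+01] F_e [-1.5  1.7  6.6] M_e [0.45 1.06 0.03] w mm 55.2 q [ 0.9   0.29 -0.78  2.31  1.56  0.19 -0.25]
18.2 [ 0.902  0.287 -0.782  2.312  1.56   0.191 -0.254] [ 0.5196 -0.1662  0.1774] [0.665 2.446 0.062] F [-4.6  2.6  4.6] M [0.55 0.98 0.29] w 0.6
```

View pics/w11z.png

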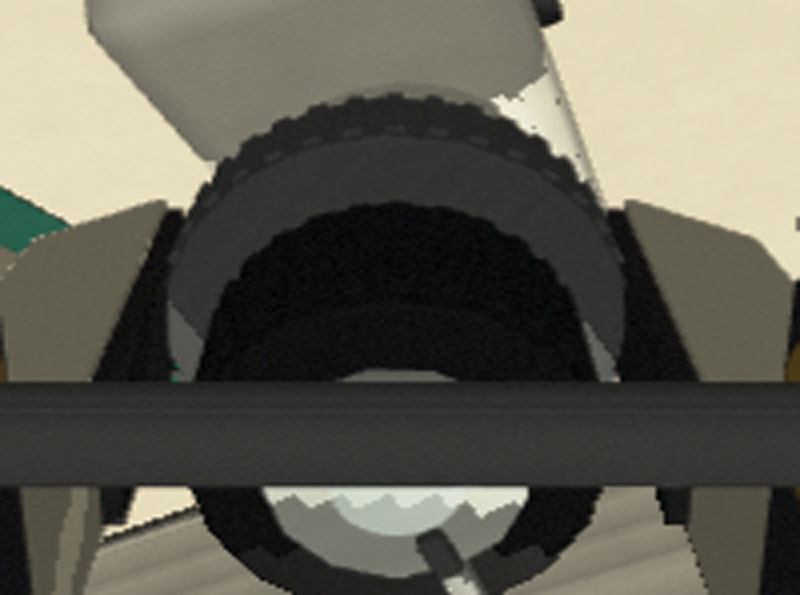

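Request:
step_arm --plan '[{"wx":0,"wy":0,"wz":0.19,"tx":0,"ty":0,"tz":0,"hand":0.4},{"wx":0,"wy":0,"wz":0.19,"tx":0,"ty":0,"tz":0,"hand":0.4},{"wx":0,"wy":0,"wz":0.19,"tx":0,"ty":0,"tz":0,"hand":0.4},{"wx":0,"wy":0,"wz":0.19,"tx":0,"ty":0,"tz":0,"hand":0.4},{"wx":0,"wy":0,"wz":0.19,"tx":0,"ty":0,"tz":0,"hand":0.4},{"wx":0,"wy":0,"wz":0.19,"tx":0,"ty":0,"tz":0,"hand":0.4},{"wx":0,"wy":0,"wz":0.19,"tx":0,"ty":0,"tz":0,"hand":0.4},{"wx":0,"wy":0,"wz":0,"tx":0,"ty":0,"tz":0,"hand":0.4},{"wx":0,"wy":0,"wz":0,"tx":0,"ty":0,"tz":0,"hand":0.4},{"wx":0,"wy":0,"wz":0,"tx":0,"ty":0,"tz":0,"hand":0.4}]'

```text
clock: 19.08
position: [0.5196, -0.1662, 0.1774]
ee_rot: [0.829, 2.398, 0.115]
force: [-5.2, 4.4, 3.6]
width: 0.6
```

```bash
python3 -c "
from h import *
err()"
```

```text
clk 19.0833 rotvec rel R0 [  0.1   0.1 -62.7] TCP e-frame mm [ 1.000e-02 -2.700e-01 -2.713e+01] F_e [-2.8  3.3  6.3] M_e [ 0.41  1.08 -0.02] w mm 55.2 q [ 0.91  0.29 -0.8   2.31  1.56  0.2  -0.39]
```

Request:
step_arm --plan '[{"wx":0,"wy":0,"wz":0.19,"tx":0,"ty":0,"tz":0,"hand":0.4},{"wx":0,"wy":0,"wz":0.19,"tx":0,"ty":0,"tz":0,"hand":0.4},{"wx":0,"wy":0,"wz":0.19,"tx":0,"ty":0,"tz":0,"hand":0.4},{"wx":0,"wy":0,"wz":0.19,"tx":0,"ty":0,"tz":0,"hand":0.4},{"wx":0,"wy":0,"wz":0.19,"tx":0,"ty":0,"tz":0,"hand":0.4},{"wx":0,"wy":0,"wz":0.19,"tx":0,"ty":0,"tz":0,"hand":0.4},{"wx":0,"wy":0,"wz":0.19,"tx":0,"ty":0,"tz":0,"hand":0.4},{"wx":0,"wy":0,"wz":0,"tx":0,"ty":0,"tz":0,"hand":0.4},{"wx":0,"wy":0,"wz":0,"tx":0,"ty":0,"tz":0,"hand":0.4},{"wx":0,"wy":0,"wz":0,"tx":0,"ty":0,"tz":0,"hand":0.4}]'

```text
clock: 19.92
position: [0.5197, -0.1662, 0.1774]
ee_rot: [0.996, 2.339, 0.17]
force: [-6.0, 2.8, 4.4]
width: 0.603
```

```bash
python3 -c "
from h import *
err()"
```

```text
clk 19.9167 rotvec rel R0 [  0.1   0.1 -54.7] TCP e-frame mm [  0.04  -0.29 -27.13] F_e [-2.8  1.6  7.3] M_e [ 0.46  1.06 -0.05] w mm 55.5 q [ 0.93  0.29 -0.81  2.31  1.56  0.2  -0.52]
```

Request:
step_arm --plan '[{"wx":0,"wy":0,"wz":0.19,"tx":0,"ty":0,"tz":0,"hand":0.4},{"wx":0,"wy":0,"wz":0.19,"tx":0,"ty":0,"tz":0,"hand":0.4},{"wx":0,"wy":0,"wz":0.19,"tx":0,"ty":0,"tz":0,"hand":0.4},{"wx":0,"wy":0,"wz":0.19,"tx":0,"ty":0,"tz":0,"hand":0.4},{"wx":0,"wy":0,"wz":0.19,"tx":0,"ty":0,"tz":0,"hand":0.4},{"wx":0,"wy":0,"wz":0.19,"tx":0,"ty":0,"tz":0,"hand":0.4},{"wx":0,"wy":0,"wz":0.19,"tx":0,"ty":0,"tz":0,"hand":0.4},{"wx":0,"wy":0,"wz":0,"tx":0,"ty":0,"tz":0,"hand":0.4},{"wx":0,"wy":0,"wz":0,"tx":0,"ty":0,"tz":0,"hand":0.4},{"wx":0,"wy":0,"wz":0,"tx":0,"ty":0,"tz":0,"hand":0.4}]'

```text
clock: 20.75
position: [0.5196, -0.1662, 0.1774]
ee_rot: [1.159, 2.27, 0.224]
force: [-6.1, 2.8, 5.3]
width: 0.602
```

```bash
python3 -c "
from h import *
err()"
```

```text
clk 20.75 rotvec rel R0 [  0.1   0.1 -46.7] TCP e-frame mm [-2.000e-02 -3.100e-01 -2.713e+01] F_e [-2.3  1.6  8. ] M_e [ 0.45  1.08 -0.04] w mm 55.4 q [ 0.94  0.3  -0.82  2.31  1.56  0.21 -0.66]
```

Request:
step_arm --plan '[{"wx":0,"wy":0,"wz":0.19,"tx":0,"ty":0,"tz":0,"hand":0.4},{"wx":0,"wy":0,"wz":0.19,"tx":0,"ty":0,"tz":0,"hand":0.4},{"wx":0,"wy":0,"wz":0.19,"tx":0,"ty":0,"tz":0,"hand":0.4},{"wx":0,"wy":0,"wz":0.19,"tx":0,"ty":0,"tz":0,"hand":0.4},{"wx":0,"wy":0,"wz":0.19,"tx":0,"ty":0,"tz":0,"hand":0.4},{"wx":0,"wy":0,"wz":0.19,"tx":0,"ty":0,"tz":0,"hand":0.4},{"wx":0,"wy":0,"wz":0.19,"tx":0,"ty":0,"tz":0,"hand":0.4},{"wx":0,"wy":0,"wz":0,"tx":0,"ty":0,"tz":0,"hand":0.4},{"wx":0,"wy":0,"wz":0,"tx":0,"ty":0,"tz":0,"hand":0.4},{"wx":0,"wy":0,"wz":0,"tx":0,"ty":0,"tz":0,"hand":0.4}]'

```text
clock: 21.58
position: [0.5196, -0.1662, 0.1774]
ee_rot: [1.318, 2.191, 0.278]
force: [-4.9, 2.5, 4.9]
width: 0.598
```

```bash
python3 -c "
from h import *
err()"
```

```text
clk 21.5833 rotvec rel R0 [  0.1   0.1 -38.7] TCP e-frame mm [  0.03  -0.31 -27.12] F_e [-1.5  1.6  7.1] M_e [0.5  1.06 0.01] w mm 55.0 q [ 0.95  0.3  -0.84  2.31  1.55  0.21 -0.8 ]
```

Request:
step_arm --plan '[{"wx":0,"wy":0,"wz":0.19,"tx":0,"ty":0,"tz":0,"hand":0.4},{"wx":0,"wy":0,"wz":0.19,"tx":0,"ty":0,"tz":0,"hand":0.4},{"wx":0,"wy":0,"wz":0.19,"tx":0,"ty":0,"tz":0,"hand":0.4},{"wx":0,"wy":0,"wz":0.19,"tx":0,"ty":0,"tz":0,"hand":0.4},{"wx":0,"wy":0,"wz":0.19,"tx":0,"ty":0,"tz":0,"hand":0.4},{"wx":0,"wy":0,"wz":0.19,"tx":0,"ty":0,"tz":0,"hand":0.4},{"wx":0,"wy":0,"wz":0.19,"tx":0,"ty":0,"tz":0,"hand":0.4},{"wx":0,"wy":0,"wz":0,"tx":0,"ty":0,"tz":0,"hand":0.4},{"wx":0,"wy":0,"wz":0,"tx":0,"ty":0,"tz":0,"hand":0.4},{"wx":0,"wy":0,"wz":0,"tx":0,"ty":0,"tz":0,"hand":0.4}]'

```text
clock: 22.42
position: [0.5196, -0.1662, 0.1774]
ee_rot: [1.474, 2.102, 0.331]
force: [-4.0, 2.9, 4.3]
width: 0.603
```

```bash
python3 -c "
from h import *
err()"
```

```text
clk 22.4167 rotvec rel R0 [  0.1   0.1 -30.7] TCP e-frame mm [  0.    -0.3  -27.13] F_e [-1.2  2.1  6.1] M_e [0.42 1.1  0.03] w mm 55.5 q [ 0.96  0.31 -0.85  2.31  1.55  0.22 -0.93]
```

Request:
step_arm --plan '[{"wx":0,"wy":0,"wz":0.19,"tx":0,"ty":0,"tz":0,"hand":0.4},{"wx":0,"wy":0,"wz":0.19,"tx":0,"ty":0,"tz":0,"hand":0.4},{"wx":0,"wy":0,"wz":0.19,"tx":0,"ty":0,"tz":0,"hand":0.4},{"wx":0,"wy":0,"wz":0.19,"tx":0,"ty":0,"tz":0,"hand":0.4},{"wx":0,"wy":0,"wz":0.19,"tx":0,"ty":0,"tz":0,"hand":0.4},{"wx":0,"wy":0,"wz":0.19,"tx":0,"ty":0,"tz":0,"hand":0.4},{"wx":0,"wy":0,"wz":0.19,"tx":0,"ty":0,"tz":0,"hand":0.4},{"wx":0,"wy":0,"wz":0,"tx":0,"ty":0,"tz":0,"hand":0.4},{"wx":0,"wy":0,"wz":0,"tx":0,"ty":0,"tz":0,"hand":0.4},{"wx":0,"wy":0,"wz":0,"tx":0,"ty":0,"tz":0,"hand":0.4}]'

```text
clock: 23.25
position: [0.5196, -0.1662, 0.1774]
ee_rot: [1.624, 2.004, 0.383]
force: [-4.7, 3.4, 4.3]
width: 0.6
```

```bash
python3 -c "
from h import *
err()"
```

```text
clk 23.25 rotvec rel R0 [  0.1   0.  -22.8] TCP e-frame mm [ 1.000e-02 -2.700e-01 -2.713e+01] F_e [-1.9  2.4  6.5] M_e [0.39 1.05 0.06] w mm 55.2 q [ 0.97  0.31 -0.86  2.31  1.55  0.23 -1.07]
```

Request:
step_arm --plan '[{"wx":0,"wy":0,"wz":0.19,"tx":0,"ty":0,"tz":0,"hand":0.4},{"wx":0,"wy":0,"wz":0.19,"tx":0,"ty":0,"tz":0,"hand":0.4},{"wx":0,"wy":0,"wz":0.19,"tx":0,"ty":0,"tz":0,"hand":0.4},{"wx":0,"wy":0,"wz":0.19,"tx":0,"ty":0,"tz":0,"hand":0.4},{"wx":0,"wy":0,"wz":0.19,"tx":0,"ty":0,"tz":0,"hand":0.4},{"wx":0,"wy":0,"wz":0.19,"tx":0,"ty":0,"tz":0,"hand":0.4},{"wx":0,"wy":0,"wz":0.19,"tx":0,"ty":0,"tz":0,"hand":0.4},{"wx":0,"wy":0,"wz":0,"tx":0,"ty":0,"tz":0,"hand":0.4},{"wx":0,"wy":0,"wz":0,"tx":0,"ty":0,"tz":0,"hand":0.4},{"wx":0,"wy":0,"wz":0,"tx":0,"ty":0,"tz":0,"hand":0.4}]'

```text
clock: 24.08
position: [0.5196, -0.1662, 0.1774]
ee_rot: [1.769, 1.896, 0.434]
force: [-6.3, 2.8, 4.8]
width: 0.599
```

```bash
python3 -c "
from h import *
err(); print(cur()[1]['joint_efforts'][4:])"; python3 look.py w12; python3 -c "
from h import *
err(); print(cur()[1]['joint_efforts'][4:])
a=cv2.imread('pics/w12.png')
cv2.imwrite('pics/w12z.png',cv2.resize(a[180:350,220:420],None,fx=4,fy=3.5,interpolation=cv2.INTER_CUBIC))"
```

```text
clk 24.0833 rotvec rel R0 [  0.1   0.  -14.8] TCP e-frame mm [ 1.000e-02 -3.200e-01 -2.713e+01] F_e [-2.7  1.6  7.7] M_e [ 0.43  1.13 -0.07] w mm 55.1 q [ 0.98  0.31 -0.88  2.31  1.55  0.23 -1.21]
[ 0.9596232   0.19346387 -0.06613183]
24.0833 [ 0.978  0.312 -0.877  2.308  1.552  0.231 -1.207] [ 0.5196 -0.1662  0.1774] [1.769 1.896 0.434] F [-6.3  2.8  4.8] M [0.59 1.04 0.19] w 0.599
clk 24.1333 rotvec rel R0 [  0.1   0.  -14.8] TCP e-frame mm [ -0.    -0.27 -27.12] F_e [-1.9  2.9  6.7] M_e [0.45 1.13 0.05] w mm 55.3 q [ 0.98  0.31 -0.88  2.31  1.55  0.23 -1.21]
[ 0.95968354  0.19246824 -0.05889488]
```

View pics/w12z.png

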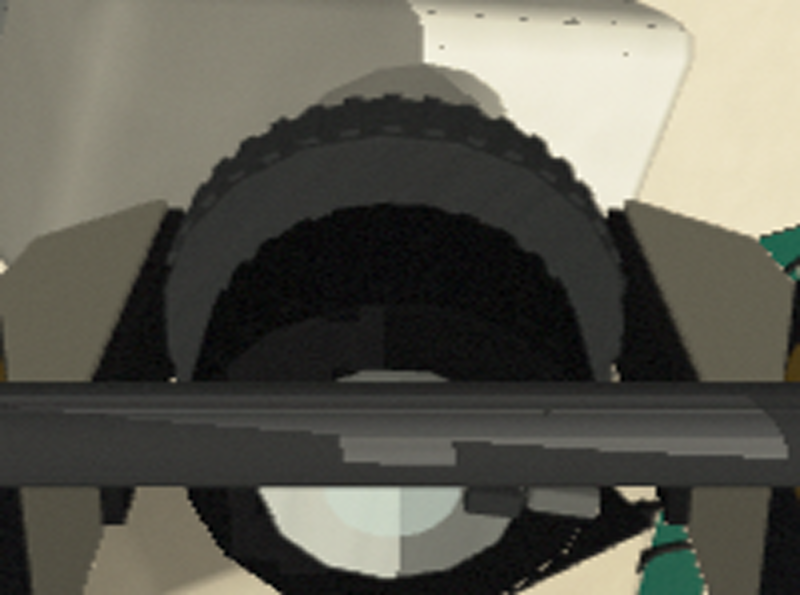

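Request:
step_arm --plan '[{"wx":0,"wy":0,"wz":0.19,"tx":0,"ty":0,"tz":0,"hand":0.4},{"wx":0,"wy":0,"wz":0.19,"tx":0,"ty":0,"tz":0,"hand":0.4},{"wx":0,"wy":0,"wz":0.19,"tx":0,"ty":0,"tz":0,"hand":0.4},{"wx":0,"wy":0,"wz":0.19,"tx":0,"ty":0,"tz":0,"hand":0.4},{"wx":0,"wy":0,"wz":0.19,"tx":0,"ty":0,"tz":0,"hand":0.4},{"wx":0,"wy":0,"wz":0.19,"tx":0,"ty":0,"tz":0,"hand":0.4},{"wx":0,"wy":0,"wz":0.19,"tx":0,"ty":0,"tz":0,"hand":0.4},{"wx":0,"wy":0,"wz":0,"tx":0,"ty":0,"tz":0,"hand":0.4},{"wx":0,"wy":0,"wz":0,"tx":0,"ty":0,"tz":0,"hand":0.4},{"wx":0,"wy":0,"wz":0,"tx":0,"ty":0,"tz":0,"hand":0.4}]'

```text
clock: 24.97
position: [0.5196, -0.1662, 0.1774]
ee_rot: [1.907, 1.78, 0.484]
force: [-6.1, 3.5, 4.8]
width: 0.598
```

```bash
python3 -c "
from h import *
err(); print(cur()[1]['joint_efforts'][4:])"
```

```text
clk 24.9667 rotvec rel R0 [ 0.1  0.  -6.8] TCP e-frame mm [ 2.000e-02 -2.600e-01 -2.712e+01] F_e [-2.7  2.3  7.7] M_e [0.41 1.11 0.37] w mm 55.0 q [ 0.99  0.32 -0.89  2.31  1.55  0.24 -1.34]
[ 0.67018451  0.10403896 -0.39130935]
```

Request:
step_arm --plan '[{"wx":0,"wy":0,"wz":0.32,"tx":0,"ty":0,"tz":0,"hand":0.4},{"wx":0,"wy":0,"wz":0.32,"tx":0,"ty":0,"tz":0,"hand":0.4},{"wx":0,"wy":0,"wz":0.32,"tx":0,"ty":0,"tz":0,"hand":0.4},{"wx":0,"wy":0,"wz":0.32,"tx":0,"ty":0,"tz":0,"hand":0.4},{"wx":0,"wy":0,"wz":0.32,"tx":0,"ty":0,"tz":0,"hand":0.4},{"wx":0,"wy":0,"wz":0.32,"tx":0,"ty":0,"tz":0,"hand":0.4},{"wx":0,"wy":0,"wz":0.32,"tx":0,"ty":0,"tz":0,"hand":0.4},{"wx":0,"wy":0,"wz":0,"tx":0,"ty":0,"tz":0,"hand":0.4},{"wx":0,"wy":0,"wz":0,"tx":0,"ty":0,"tz":0,"hand":0.4},{"wx":0,"wy":0,"wz":0,"tx":0,"ty":0,"tz":0,"hand":0.4}]'

```text
clock: 25.8
position: [0.5196, -0.1662, 0.1774]
ee_rot: [2.127, 1.563, 0.564]
force: [-5.6, 2.7, 4.4]
width: 0.597
```

```bash
python3 -c "
from h import *
err(); print(cur()[1]['joint_efforts'][4:])"; python3 look.py w13; python3 -c "
from h import *
a=cv2.imread('pics/w13.png')
cv2.imwrite('pics/w13z.png',cv2.resize(a[180:350,220:420],None,fx=4,fy=3.5,interpolation=cv2.INTER_CUBIC))"
```

```text
clk 25.8 rotvec rel R0 [0.1 0.  6.6] TCP e-frame mm [ 1.000e-02 -2.500e-01 -2.713e+01] F_e [-2.4  1.6  7. ] M_e [0.39 1.09 0.35] w mm 54.9 q [ 1.    0.32 -0.91  2.31  1.55  0.25 -1.57]
[ 0.71715798  0.09584893 -0.39448407]
25.8 [ 1.003  0.322 -0.909  2.306  1.551  0.245 -1.575] [ 0.5196 -0.1662  0.1774] [2.127 1.563 0.564] F [-5.6  2.7  4.4] M [0.32 1.05 0.51] w 0.597
```

View pics/w13z.png

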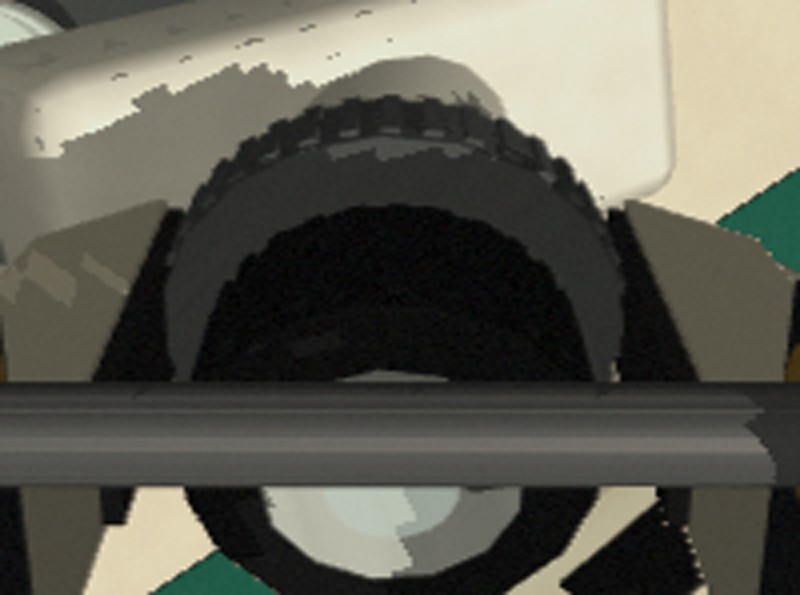

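Request:
step_arm --plan '[{"wx":0,"wy":0,"wz":0,"tx":0,"ty":0,"tz":0,"hand":0.68},{"wx":0,"wy":0,"wz":0,"tx":0,"ty":0,"tz":0,"hand":0.68},{"wx":0,"wy":0,"wz":0,"tx":0,"ty":0,"tz":0,"hand":0.68},{"wx":0,"wy":0,"wz":0,"tx":0,"ty":0,"tz":0,"hand":0.68},{"wx":0,"wy":0,"wz":0,"tx":0,"ty":0,"tz":-0.2,"hand":0.68},{"wx":0,"wy":0,"wz":0,"tx":0,"ty":0,"tz":-0.4,"hand":0.68},{"wx":0,"wy":0,"wz":0,"tx":0,"ty":0,"tz":-0.5,"hand":0.7},{"wx":0,"wy":0,"wz":0,"tx":0,"ty":0,"tz":-0.5,"hand":0.75},{"wx":0,"wy":0,"wz":0,"tx":0,"ty":0,"tz":-0.5,"hand":0.78},{"wx":0,"wy":0,"wz":0,"tx":0,"ty":0,"tz":-0.5,"hand":0.78}]'

```text
clock: 26.68
position: [0.5053, -0.1639, 0.1992]
ee_rot: [2.128, 1.561, 0.564]
force: [-0.8, -0.4, 0.1]
width: 0.78
```

```bash
python3 -c "
from h import *
err()"
```

```text
clk 26.6833 rotvec rel R0 [ 0.1 -0.   6.7] TCP e-frame mm [ 0.66 -0.73 -0.92] F_e [-0.6 -0.5  0.5] M_e [-0.07  0.6   0.01] w mm 71.8 q [ 1.08  0.25 -0.96  2.31  1.26  0.21 -1.29]
```

Request:
step_arm --plan '[{"wx":0,"wy":0,"wz":0,"tx":0,"ty":0,"tz":-0.8,"hand":0.8},{"wx":0,"wy":0,"wz":0,"tx":0,"ty":0,"tz":-0.8,"hand":0.8},{"wx":0,"wy":0,"wz":0,"tx":0,"ty":0,"tz":-0.8,"hand":0.8},{"wx":0,"wy":0,"wz":0,"tx":0,"ty":0,"tz":-0.8,"hand":0.8},{"wx":0,"wy":0,"wz":0,"tx":0,"ty":0,"tz":-0.8,"hand":0.8},{"wx":0,"wy":0,"wz":0,"tx":0,"ty":0,"tz":-0.8,"hand":0.8},{"wx":0,"wy":0,"wz":0,"tx":0,"ty":0,"tz":-0.8,"hand":0.8},{"wx":0,"wy":0,"wz":0,"tx":0,"ty":0,"tz":-0.8,"hand":0.8},{"wx":0,"wy":0,"wz":0,"tx":0,"ty":0,"tz":-0.8,"hand":0.8},{"wx":0,"wy":0,"wz":0,"tx":0,"ty":0,"tz":-0.8,"hand":0.8}]'

```text
clock: 27.52
position: [0.4633, -0.1566, 0.2581]
ee_rot: [2.131, 1.562, 0.56]
force: [0.0, -0.1, 0.0]
width: 0.801
```

Request:
step_arm --plan '[{"wx":0,"wy":0,"wz":-0.9,"tx":0,"ty":0,"tz":0,"hand":0.8},{"wx":0,"wy":0,"wz":-0.9,"tx":0,"ty":0,"tz":0,"hand":0.8},{"wx":0,"wy":0,"wz":-0.9,"tx":0,"ty":0,"tz":0,"hand":0.8},{"wx":0,"wy":0,"wz":-0.9,"tx":0,"ty":0,"tz":0,"hand":0.8},{"wx":0,"wy":0,"wz":-0.9,"tx":0,"ty":0,"tz":0,"hand":0.8},{"wx":0,"wy":0,"wz":-0.9,"tx":0,"ty":0,"tz":0,"hand":0.8},{"wx":0,"wy":0,"wz":-0.9,"tx":0,"ty":0,"tz":0,"hand":0.8},{"wx":0,"wy":0,"wz":-0.9,"tx":0,"ty":0,"tz":0,"hand":0.8},{"wx":0,"wy":0,"wz":-0.9,"tx":0,"ty":0,"tz":0,"hand":0.8},{"wx":0,"wy":0,"wz":-0.9,"tx":0,"ty":0,"tz":0,"hand":0.8}]'

```text
clock: 28.35
position: [0.4633, -0.1566, 0.2578]
ee_rot: [1.143, 2.28, 0.214]
force: [-0.0, 0.0, 0.3]
width: 0.802
```

Request:
step_arm --plan '[{"wx":0,"wy":0,"wz":-0.9,"tx":0,"ty":0,"tz":0,"hand":0.8},{"wx":0,"wy":0,"wz":-0.9,"tx":0,"ty":0,"tz":0,"hand":0.8},{"wx":0,"wy":0,"wz":-0.9,"tx":0,"ty":0,"tz":0,"hand":0.8},{"wx":0,"wy":0,"wz":-0.9,"tx":0,"ty":0,"tz":0,"hand":0.8},{"wx":0,"wy":0,"wz":-0.9,"tx":0,"ty":0,"tz":0,"hand":0.8},{"wx":0,"wy":0,"wz":-0.9,"tx":0,"ty":0,"tz":0,"hand":0.8},{"wx":0,"wy":0,"wz":-0.9,"tx":0,"ty":0,"tz":0,"hand":0.8},{"wx":0,"wy":0,"wz":0,"tx":0,"ty":0,"tz":0,"hand":0.8},{"wx":0,"wy":0,"wz":0,"tx":0,"ty":0,"tz":0,"hand":0.8},{"wx":0,"wy":0,"wz":0,"tx":0,"ty":0,"tz":0,"hand":0.8}]'

```text
clock: 29.18
position: [0.4633, -0.1567, 0.2577]
ee_rot: [0.351, 2.513, -0.042]
force: [-0.4, 0.4, -0.6]
width: 0.799
```

```bash
python3 -c "
from h import *
err()"; python3 look.py w14; python3 -c "
from h import *
from cell import arm
a=cv2.imread('pics/w14.png')
cv2.imwrite('pics/w14z.png',cv2.resize(a[180:280,270:370],None,fx=6,fy=6,interpolation=cv2.INTER_CUBIC))
p,d=arm.get_image('scene'); cv2.imwrite('pics/s2.png',p[:,:,::-1]); p1=cv2.imread('pics/s1.png'); p0=cv2.imread('pics/scene0.png')
z=[cv2.resize(q[130:185,325:390],None,fx=6,fy=8,interpolation=cv2.INTER_CUBIC) for q in (p1,p[:,:,::-1])]
cv2.imwrite('pics/s2z.png',np.hstack(z))
z=[cv2.resize(q[125:265,270:430],None,fx=2.5,fy=3.5,interpolation=cv2.INTER_CUBIC) for q in (p0,p[:,:,::-1])]
cv2.imwrite('pics/s2y.png',np.hstack(z))
"
```

```text
clk 29.1833 rotvec rel R0 [  0.4   0.2 -84.9] TCP e-frame mm [-0.74 -1.5  71.46] F_e [-0.7  0.4 -0.2] M_e [ 0.13  0.47 -0.05] w mm 73.5 q [ 1.55  0.04 -1.26  2.29 -0.09  0.24  1.67]
29.1833 [ 1.547  0.04  -1.262  2.286 -0.09   0.242  1.671] [ 0.4633 -0.1567  0.2577] [ 0.351  2.513 -0.042] F [-0.4  0.4 -0.6] M [0.22 0.44 0.03] w 0.799
```

View pics/w14z.png

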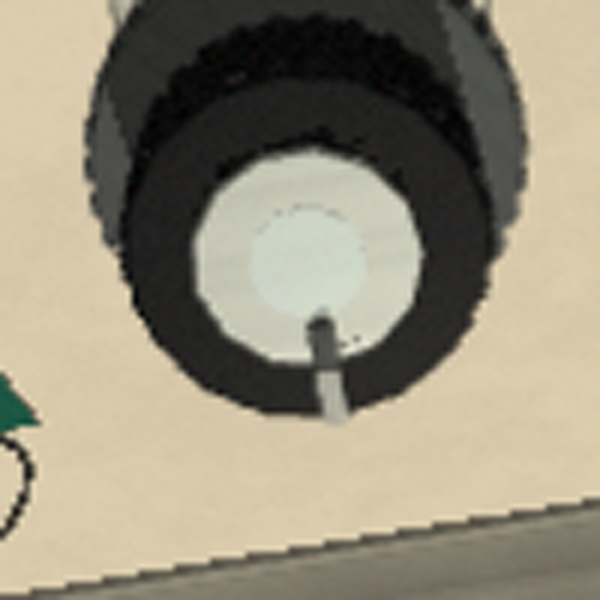

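View pics/s2z.png

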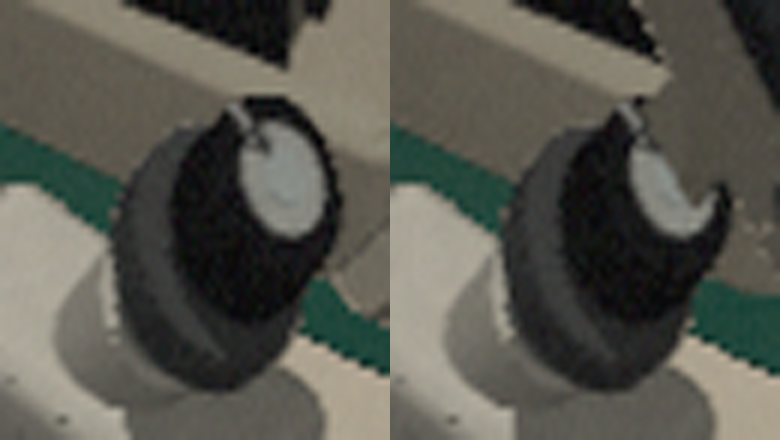

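View pics/s2y.png

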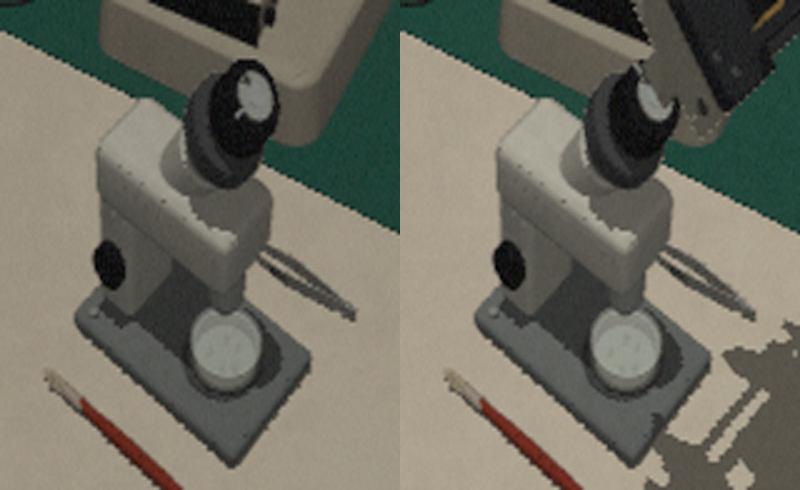

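```bash
python3 -c "
from cell import arm
print(arm.sign_off())"
```

```text
the job is handed in; nothing more can be done
None
```

The knob is on its mark, the lock ring is tightened, and the job is handed in. It finished at about 29 s of the 61 s allowed, with the gripper clear of the scope.

- **Knob:** I turned it about 88° clockwise. The wrist picture then showed it roughly 2.5° past the mark, so I turned it back 2.5°. The last wrist picture, taken after the ring was done, shows rib and bar in line to within about 1°.
- **Ring:** I turned it clockwise about 146° in one grip. It bit during a step of the turn that ended 132° round, with the torque at about 0.35 N m. I then turned 13.4° further, and the torque stayed the same throughout. The ring's ribs kept their place between the jaws in the pictures, so it did not slip.
- **Washer:** From those readings it was dragged about 13.4° to 16.4°. I never saw the tab clearly in a picture, so this comes from torque and angle alone.
- **Dish, brush and tweezers:** They are in the same places in the scene pictures before and after.
- **Close to a limit:** Joint 6 ran at its lower limit during the knob grips, reading 0.118 to 0.12 against the stated 0.12 rad. The controller appeared to hold it there, but the reading is a hair under. Joint 3 also came close to its limit, at -1.267 against -1.27.

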